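# Sort full slide cartons from used-up ones by weight and put away the stock

### The arm

A 6-joint arm with a two-finger parallel gripper is mounted at the origin on the work surface. World frame = base frame: x ahead of the robot, y to its left, z up, the work surface at z = 0. Lengths are in m, angles in rad, forces in N, time in s.
With the tool pointing down it reaches from about 0.35 to 0.775 m from the base axis. Payload 5.5 kg.
Tool frame: the origin (TCP) lies at the very end of the fingers, on their centre line; the grasp point (between the pads) lies 19 mm behind it; z points along the fingers, x is the direction in which the jaws open and shut, and the axes are right-handed (so a half turn about z gives the same grasp; the last joint's range is limited). The gripper opens to 85 mm and grips with 20 to 120 N. Pads are 22 mm wide; open, the fingers measure 114 mm over their backs; the gripper's body (76 mm by 85 mm) begins 54 mm behind the grasp point. The pads swing forward as they close: fully open they stand 13 mm farther back than shut.
Start: joints at [-1.425, 0.313, 0.046, 1.304, 0, 1.431], TCP at [0.162, -0.552, 0.231] pointing down, gripper open.
Joint ranges: [-2.76, 2.76], [-0.86, 1.69], [-1.03, 1.26], [-2.2, 2.34], [-1.47, 1.5], [-3.14, 3.14]. Speed limits (rad/s): [2.57, 2.57, 3.14, 3.14, 3.14, 3.14].

### API

Orientations are given as a unit quaternion [w, x, y, z].
In Python, from workcell import monitor, eyes, ticket gives the robot as it stands.
- The arm moves only by the tool send_rows, never from a script. Its argument "targets" is a list of rows, each a list of 5 numbers: the shift along the world's x, y, z in m, then the turn about the world's z in degrees, then the closure in counts, from 0 (fully open) to 255 (shut). A call has 1 to 12 rows; each row shifts and turns the commanded pose from where the row before left it; what a row does not reach is not made up. A row lasts 1/10 s, in which the tool goes at most 50 mm and 8.59 degrees, less where a joint would pass 70% of its speed; a pose out of reach is approached as far as the arm can. A call is refused whole if a number of a shift passes 0.05 or a number of a turn 8.59, either way. A call with a gripper value outside its range is refused whole. The fingers move at their own pace and stop on an object; "newtons" is the grip in N (left out, the last holds). Time passes only in rows, so rows that do not move let the fingers close. It gives the time, the measured TCP pose, the force and the opening at its end, in the units of the state.
- monitor.get_state(): the state, without advancing time (a new reading comes with each control period).
- eyes.read_camera(name): name is "side" or "top"; returns a dict with "img" (384x512x3 uint8, red, green, blue), "z_map" (384x512 float32, m along the optical axis (not along the pixel's ray), 0 where there is no reading), "camera_matrix" (3x3 intrinsics, pixels), "pose" (4x4, takes a point from camera to world coordinates). Camera axes: x right, y down, z forward; pixel columns grow to the right and rows downward; lengths in m; the calibration is good to about 2 mm. A picture is of the moment at which its call begins.
- ticket.hand_in(): hands the job in, once; it reports no verdict.
Trained networks look in the newest picture that a camera, given by its name, has taken for a name from the list of things; names that differ only in an ending like _2 or _b are one class to them, and where a whole thing is asked for, a point or a joint stands for the part that bears it (a point fixed in the world has none). Each returns a list of dicts, best first, with "conf" (0 to 1); they miss things now and then, are a little off and sometimes report something else, mostly with a low value. They report only what shows in the picture. A call takes as long as a camera call. They do not tell look-alikes from the thing itself.
- eyes.spot_in(name, camera): "xyz" ([x, y, z] in m, in world coordinates, good to about 4 mm: the middle of the surface that is visible of it).
- eyes.tip_of(name, camera): "xyz" ([x, y, z] in m, in world coordinates, good to about 4 mm: a listed point, or the origin of a listed thing).
The state is a dict: "clock": time; "joint_pos": joint angles; "qvel": joint speeds; "tau": joint torques, N m; "tcp_pos": TCP position; "orientation": TCP orientation; "wrist_force": force on the tool from outside, world axes, zero at the start; "ft_torque": the same for the moment, N m; "finger_gap": finger opening in m.
Only numpy, scipy, OpenCV 4.12 (cv2) and the standard library are available. Lean on these libraries where they do the work, as an engineer would, in place of code of your own. Each camera call takes 0.05 s, during which the arm holds its last target.

### The job

The slide cartons lying about the bench, and any already in the drawer, all look alike, so lift each to feel whether it is full or used up: the full ones belong inside the drawer of the white drawer unit, the empty ones inside the grey recycling tray. Finish with the drawer pushed fully shut against its stop and everything at rest, without knocking over or shoving aside the amber jar and the Petri dishes.

Things in the scene. Friction and masses are not known exactly. Their poses are not given: they have to be found in the camera images.
- carton_a: Slide carton: closed brown cardboard box with a white label, 80 x 30 x 56 mm (x, y, z), origin at its centre; stands upright (z up) at first. All cartons look alike: a full one (50 glass slides) weighs 225 to 305 g, a used-up empty one 20 to 40 g; only lifting tells which. Some cartons are absent (None from the start).
- carton_b: Slide carton: closed brown cardboard box with a white label, 80 x 30 x 56 mm (x, y, z), origin at its centre; stands upright (z up) at first. All cartons look alike: a full one (50 glass slides) weighs 225 to 305 g, a used-up empty one 20 to 40 g; only lifting tells which. Some cartons are absent (None from the start).
- carton_c: Slide carton: closed brown cardboard box with a white label, 80 x 30 x 56 mm (x, y, z), origin at its centre; stands upright (z up) at first. All cartons look alike: a full one (50 glass slides) weighs 225 to 305 g, a used-up empty one 20 to 40 g; only lifting tells which. Some cartons are absent (None from the start).
- carton_d: Slide carton: closed brown cardboard box with a white label, 80 x 30 x 56 mm (x, y, z), origin at its centre; stands upright (z up) at first. All cartons look alike: a full one (50 glass slides) weighs 225 to 305 g, a used-up empty one 20 to 40 g; only lifting tells which. Some cartons are absent (None from the start).
- carton_e: Slide carton: closed brown cardboard box with a white label, 80 x 30 x 56 mm (x, y, z), origin at its centre; stands upright (z up) at first. All cartons look alike: a full one (50 glass slides) weighs 225 to 305 g, a used-up empty one 20 to 40 g; only lifting tells which. Some cartons are absent (None from the start).
- carton_f: Slide carton: closed brown cardboard box with a white label, 80 x 30 x 56 mm (x, y, z), origin at its centre; stands upright (z up) at first. All cartons look alike: a full one (50 glass slides) weighs 225 to 305 g, a used-up empty one 20 to 40 g; only lifting tells which. Some cartons are absent (None from the start).
- carton_g: Slide carton: closed brown cardboard box with a white label, 80 x 30 x 56 mm (x, y, z), origin at its centre; stands upright (z up) at first. All cartons look alike: a full one (50 glass slides) weighs 225 to 305 g, a used-up empty one 20 to 40 g; only lifting tells which. Some cartons are absent (None from the start).
- drawer (a joint): How far the drawer of the white benchtop drawer unit is pulled out, m: 0 fully shut against its back stop, 0.16 fully open against its front stop; it may start up to 20 mm ajar. Slides level with about 1.5 N of friction, no spring, and stays where it is left. 85 mm of headroom above the drawer's floor as it goes in.
- drawer_handle (a point): Middle of the drawer's handle: level round steel bar, 11 mm thick, 110 mm long along the point's y, its axis 35 mm in front of the drawer's front and 30 mm below the unit's top (110 mm above the bench). Moves with the drawer. The point's x points into the unit; the drawer opens along -x.
- drawer_floor (a point): On the drawer's floor, 17 mm above the bench, mid of the part clear of the unit when fully open; x points into the unit, y left. Drawer inside: x -75 to +155 mm, y -119 to +119 mm; side and back walls 47 mm and front panel 77 mm high above this floor. When fully open the unit's top begins at x = +80 mm. One or two cartons are in the drawer at the start.
- tray: Recycling tray: open grey plastic tray, fixed to the bench; origin under its middle. Inside 210 mm (x) x 190 mm (y), walls and floor 5 mm thick, rim 50 mm above the bench; it holds four standing cartons side by side, two by two.
- oil: Bystander: small amber jar with black cap, 42 mm across, 52 mm high, standing loose among the cartons; origin under its middle.
- dishes: Bystander: loose stack of clear Petri dishes, 94 mm across, 44 mm high, standing behind the cartons; origin under its middle.
There are look-alikes about, which are no part of the job. Leave any green or red look-alike of the carton_d alone. What is shaped like the carton_e but pink is not meant.

How it is judged:
By the outcome, as a careful person would: the job done as asked, in the order asked, and still so for the second after the job is handed in, with the robot touching nothing.
Of carton_a, carton_b, carton_d, carton_e, carton_g only 4 to 5 are there at a start; the rules pass over those that are not, and their reading is None.
Of carton_c, carton_f only 1 to 2 are there at a start; the rules pass over those that are not, and their reading is None.
At some moment in a run one of carton_a, carton_b, carton_d, carton_e, carton_g may be knocked a few centimetres aside while the robot is not near it.
Once in a run the grip may slacken for a moment while it holds something.
It also fails if it takes over 208 s, if anything falls off the work surface, if the arm or the gripper's body presses on something with over 40 N, if the wrist force passes 120 N, or if a joint passes its speed limit or range.

## Working session

There is one attempt and no reset: what is moved stays moved. The work goes in short steps, Python scripts to look and compute and a tool call to move; the robot and the scene stay as the last step left them, time stands still between calls to the robot, and variables do not carry over. Pictures are saved under pics/ and viewed, and the job is handed in when it is done.

Besides the shell and the picture viewer there is one more tool, called after "Emit:" in YAML: its name, and indented under it one key for each argument. send_rows: Moves the arm, as the interface text tells. Its arguments: {"type":"object","properties":{"targets":{"type":"array"},"newtons":{"type":"number"}},"required":["targets"]}

```bash
ls; mkdir -p pics; cat > h.py <<'E'
from workcell import monitor, eyes, ticket
import numpy as np, cv2
def snap(cam,name):
    r=eyes.read_camera(cam); cv2.imwrite('pics/'+name+'.png',cv2.cvtColor(r['img'],cv2.COLOR_RGB2BGR)); return r
def cloud(r):
    z=r['z_map'];K=r['camera_matrix'];T=r['pose']
    v,u=np.mgrid[0:z.shape[0],0:z.shape[1]]
    P=np.stack([(u-K[0,2])*z/K[0,0],(v-K[1,2])*z/K[1,1],z],-1)@T[:3,:3].T+T[:3,3]
    P[z<=0]=np.nan
    return P
E
python3 - <<'E'
from h import *
for c in ('side','top'):
    r=snap(c,c+'0'); np.savez(c+'0.npz',**r)
    print(c,r['pose'][:3,3].round(3),r['pose'][:3,2].round(2))
    for n in ('carton_a','drawer_handle','drawer_floor','tray','oil','dishes'):
        print(n,[(round(d['conf'],2),np.round(d['xyz'],3).tolist()) for d in eyes.tip_of(n,c)])
s=monitor.get_state();print(s)
E
```

```text
pics
side [0.516 0.821 0.624] [ 0.05 -0.86 -0.51]
carton_a [(0.94, [0.547, -0.016, 0.021]), (0.87, [0.654, -0.022, 0.028]), (0.75, [0.436, -0.027, 0.028]), (0.7, [0.658, -0.144, 0.031]), (0.68, [0.336, -0.107, 0.025]), (0.67, [0.705, -0.436, 0.03]), (0.66, [0.725, -0.32, 0.027])]
drawer_handle [(0.7, [0.514, 0.239, 0.082])]
drawer_floor [(0.65, [0.437, -0.027, 0.027])]
tray [(0.64, [0.513, -0.355, 0.002])]
oil [(0.7, [0.446, -0.142, -0.001]), (0.4, [0.514, 0.236, 0.081])]
dishes []
top [ 0.301 -0.05   1.536] [ 0.19 -0.03 -0.98]
carton_a [(0.83, [0.336, -0.108, 0.028]), (0.81, [0.555, -0.016, 0.027]), (0.81, [0.659, -0.022, 0.024]), (0.77, [0.705, -0.434, 0.032]), (0.69, [0.658, -0.14, 0.027]), (0.6, [0.435, -0.028, 0.028]), (0.58, [0.721, -0.321, 0.03])]
drawer_handle [(0.97, [0.521, 0.232, 0.079])]
drawer_floor [(0.18, [0.787, 0.031, -0.0])]
tray [(0.63, [0.513, -0.353, -0.002])]
oil [(0.63, [0.788, 0.031, -0.004]), (0.43, [0.447, -0.141, 0.001])]
dishes [(0.83, [0.789, 0.029, -0.003])]
{'clock': 0.7, 'joint_pos': array([-1.42460397e+00,  3.13189537e-01,  4.61155478e-02,  1.30365466e+00,
        2.06747477e-05,  1.43119266e+00]), 'qvel': array([ 0.00026531, -0.00134461, -0.0008486 ,  0.00046786,  0.0001478 ,
        0.00064863]), 'tau': array([-1.36960691e-03, -4.80292797e+01,  2.98745137e+01, -3.40324914e-05,
       -1.50602377e-04, -3.31584957e-06]), 'tcp_pos': array([ 0.16210322, -0.5517035 ,  0.23133551]), 'orientation': array([ 1.65162628e-05,  8.00600173e-01, -5.99198934e-01,  3.12930974e-05]), 'wrist_force': array([-0.07048293, -0.62727414,  0.54519503]), 'ft_torque': array([-0.00276267, -0.036467  ,  0.04179538]), 'finger_gap': 0.08519087930928439}
```

View pics/side0.png

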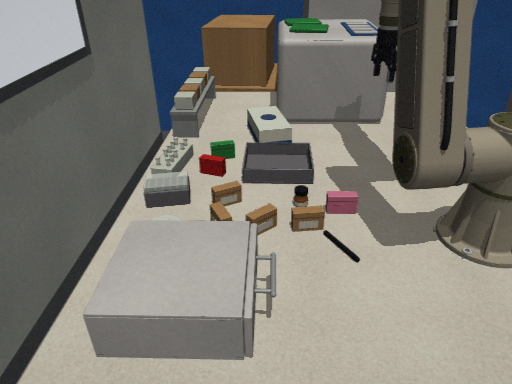

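View pics/top0.png

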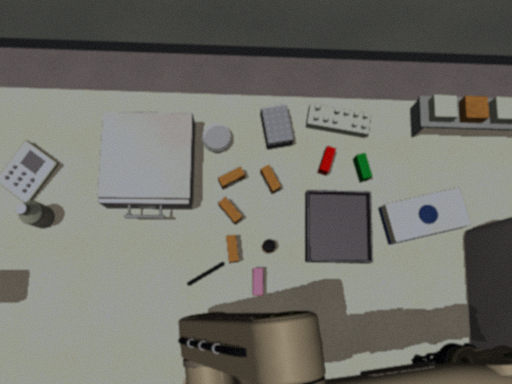

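```bash
cat >> h.py <<'E'
def brown(r,zlo=0.04,zhi=0.075,box=(0.2,0.85,-0.6,0.5),top=True):
    img=r['img'];P=cloud(r)
    hsv=cv2.cvtColor(img,cv2.COLOR_RGB2HSV)
    m=(hsv[...,0]>=6)&(hsv[...,0]<=22)&(hsv[...,1]>110)&(hsv[...,2]>90)
    n,l,st,ce=cv2.connectedComponentsWithStats(m.astype(np.uint8))
    out=[]
    for i in range(1,n):
        if st[i,4]<60: continue
        p=P[l==i]; p=p[np.isfinite(p[:,0])]
        if len(p)<30: continue
        if not(box[0]<np.median(p[:,0])<box[1] and box[2]<np.median(p[:,1])<box[3]):continue
        zt=np.percentile(p[:,2],90)
        q=p[p[:,2]>zt-0.008]
        (c,wh,a)=cv2.minAreaRect((q[:,:2]*1000).astype(np.float32))
        if wh[0]<wh[1]: a+=90; wh=wh[::-1]
        a=(a+90)%180-90
        out.append((np.round(np.array(c)/1000,4).tolist(),np.round(wh,0).tolist(),round(a,1),round(float(zt),3),ce[i].round(0).tolist()))
    return out
E
python3 - <<'E'
from h import *
r=dict(np.load('top0.npz')); 
for o in brown(r): print(o)
P=cloud(r)
# unit top edges
m=(P[...,2]>0.13)&(P[...,2]<0.155)&(P[...,1]>0.05)&(P[...,1]<0.5)&(P[...,0]>0.4)
q=P[m]; print(np.median(q[:,2]),q[:,:2].min(0),q[:,:2].max(0)); print(cv2.minAreaRect((q[:,:2]*1000).astype(np.float32)))
m=(P[...,2]>0.08)&(P[...,2]<0.13)&(P[...,1]>0.05)&(P[...,1]<0.5)&(P[...,0]>0.4)&(P[...,0]<.6)
v,u=np.where(m)
for a,b in list(zip(v,u))[::6]: print(a,b,P[a,b].round(3))
img=cv2.imread('pics/top0.png'); cv2.imwrite('pics/c1.png',cv2.resize(img[90:300,90:400],None,fx=2.5,fy=2.5,interpolation=2))
E
```

```text
([0.6544, -0.1431], [77.0, 30.0], 28.3, 0.06, [270.0, 178.0])
([0.6559, -0.021], [79.0, 29.0], -61.0, 0.061, [231.0, 176.0])
([0.5515, -0.0201], [78.0, 30.0], 41.6, 0.061, [230.0, 210.0])
([0.4335, -0.0312], [79.0, 28.0], 8.1, 0.06, [232.0, 248.0])
  return _methods._mean(a, axis=axis, dtype=dtype,
  ret = ret.dtype.type(ret / rcount)
Traceback (most recent call last):
ValueError: zero-size array to reduction operation minimum which has no identity
```

```bash

python3 - <<'E'
from h import *
r=dict(np.load('top0.npz')); 
P=cloud(r)
for v,u in [(150,150),(190,150),(202,150),(204,150),(206,150),(208,150),(210,150),(212,150),(214,150),(215,150),(216,150),(217,150),(219,150),(250,150),(230,330),(250,320)]: print(v,u,P[v,u].round(3))
m=(P[...,2]>0.085)&(P[...,2]<0.155)&(P[...,1]>0.05)&(P[...,1]<0.5)&(P[...,0]>0.535)&(P[...,0]<.9)
q=P[m]; 
print(cv2.minAreaRect((q[:,:2]*1000).astype(np.float32)))
img=cv2.imread('pics/top0.png'); cv2.imwrite('pics/c1.png',cv2.resize(img[90:300,90:400],None,fx=2.5,fy=2.5,interpolation=2))
rs=dict(np.load('side0.npz'));Q=cloud(rs)
m=(Q[...,2]>0.06)&(Q[...,1]>0.1)&(Q[...,1]<0.4)&(Q[...,0]<0.56)&(Q[...,0]>.4)
for z in Q[m][::40]: print(z.round(3))
m=(Q[...,2]>0.1)&(Q[...,1]>0.1)&(Q[...,1]<0.45)&(Q[...,0]<0.9)&(Q[...,0]>.57)
print(np.percentile(Q[m],[1,50,99],axis=0).round(3))
E
```

```text
150 150 [0.716 0.223 0.109]
190 150 [0.593 0.215 0.114]
202 150 [0.558 0.214 0.109]
204 150 [0.555 0.216 0.091]
206 150 [0.555 0.223 0.056]
208 150 [0.554 0.228 0.024]
210 150 [0.551 0.232 0.002]
212 150 [ 0.545  0.232 -0.   ]
214 150 [ 0.539  0.231 -0.001]
215 150 [0.523 0.216 0.084]
216 150 [0.52  0.216 0.083]
217 150 [0.517 0.215 0.084]
219 150 [ 0.523  0.23  -0.001]
250 150 [0.426 0.224 0.003]
230 330 [ 0.503 -0.336  0.005]
250 320 [ 0.439 -0.304  0.004]
((685.8331909179688, 235.24696350097656), (302.87884521484375, 271.41326904296875), 0.8788040280342102)
[0.559 0.106 0.108]
[0.559 0.181 0.108]
[0.559 0.211 0.109]
[0.547 0.187 0.084]
[0.557 0.222 0.108]
[0.558 0.233 0.11 ]
[0.556 0.212 0.082]
[0.556 0.216 0.075]
[0.556 0.218 0.066]
[0.555 0.26  0.095]
[0.525 0.258 0.084]
[0.525 0.27  0.085]
[0.539 0.279 0.086]
[0.559 0.306 0.107]
[0.535 0.285 0.084]
[0.522 0.29  0.083]
[0.558 0.332 0.108]
[0.558 0.35  0.107]
[0.554 0.322 0.062]
[0.554 0.366 0.092]
[0.555 0.365 0.072]
[[0.573 0.106 0.102]
 [0.702 0.273 0.112]
 [0.832 0.372 0.114]]
```

View pics/c1.png

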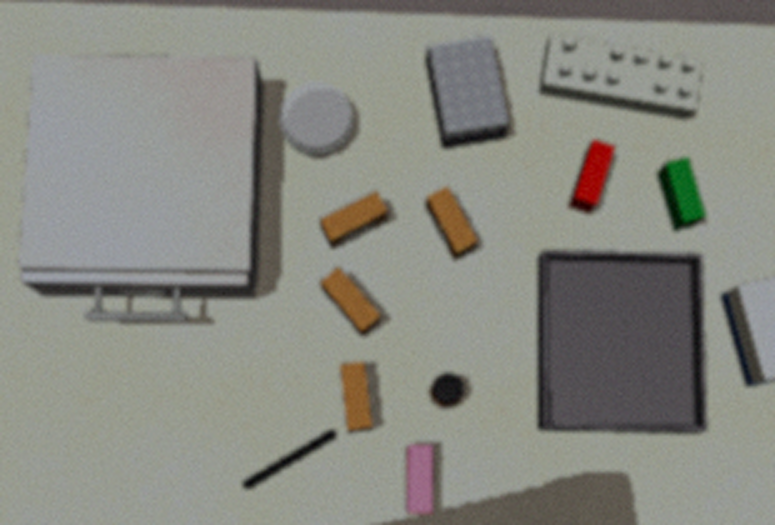

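Top view: brown cartons at (270,178), (231,176), (230,210) and (232,248). Three look-alikes are out: red (327,160), green (363,167) and pink (259,281). The drawer unit's handle is at (150,217), the jar at (269,246), the dishes at (217,137) and the tray at (338,227). I'll open the drawer first, by its handle at about (0.520, 0.235, 0.080).

Emit:
send_rows:
  targets:
    - [0.028, 0.035, 0, 6.13, 165]
    - [0.028, 0.035, 0, 6.13, 165]
    - [0.028, 0.035, 0, 6.13, 165]
    - [0.028, 0.035, 0, 6.13, 165]
    - [0.028, 0.035, 0, 6.13, 165]
    - [0.028, 0.035, 0, 6.13, 165]
    - [0.028, 0.035, 0, 6.13, 165]
    - [0.028, 0.035, 0, 6.13, 165]
    - [0.028, 0.035, 0, 6.13, 165]
    - [0.028, 0.035, 0, 6.13, 165]
    - [0.028, 0.035, 0, 6.13, 165]
    - [0.028, 0.035, 0, 6.13, 165]
  newtons: 40

```text
clock: 1.9
tcp_pos: [0.4991, -0.1301, 0.2316]
orientation: [0.0, 1.0, 0.002, 0.0]
wrist_force: [0.1, -0.3, -1.3]
finger_gap: 0.0303
```

Emit:
send_rows:
  targets:
    - [0.002, 0.0365, 0, 0, 165]
    - [0.002, 0.0365, 0, 0, 165]
    - [0.002, 0.0365, 0, 0, 165]
    - [0.002, 0.0365, 0, 0, 165]
    - [0.002, 0.0365, 0, 0, 165]
    - [0.002, 0.0365, 0, 0, 165]
    - [0.002, 0.0365, 0, 0, 165]
    - [0.002, 0.0365, 0, 0, 165]
    - [0.002, 0.0365, 0, 0, 165]
    - [0.002, 0.0365, -0.04, 0, 165]
    - [0, 0, -0.04, 0, 165]
    - [0, 0, 0, 0, 165]

```text
clock: 3.1
tcp_pos: [0.5137, 0.2304, 0.149]
orientation: [0.002, 1.0, 0.0, -0.005]
wrist_force: [-1.1, -0.7, -0.4]
finger_gap: 0.0302
```

```bash
python3 - <<'E'
from h import *
r=snap('side','s1')
cv2.imwrite('pics/s1c.png',cv2.resize(cv2.cvtColor(r['img'],4)[150:350,130:350],None,fx=3,fy=3))
print(monitor.get_state()['tcp_pos'])
E
```

```text
[0.51541772 0.23016398 0.15210162]
```

View pics/s1c.png

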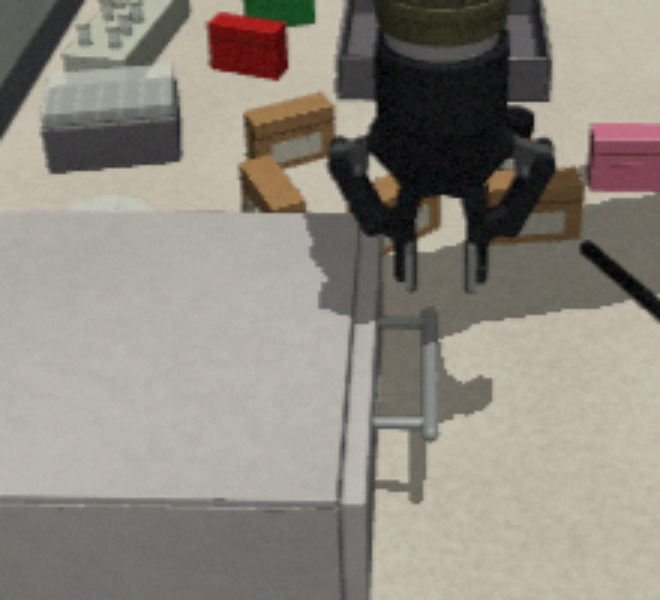

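Emit:
send_rows:
  targets:
    - [0.004, 0.002, -0.02, 0, 165]
    - [0, 0, -0.02, 0, 165]
    - [0, 0, -0.02, 0, 165]
    - [0, 0, -0.015, 0, 165]
    - [0, 0, -0.009, 0, 165]
    - [0, 0, 0, 0, 165]
    - [0, 0, 0, 0, 165]

```text
clock: 3.85
tcp_pos: [0.5231, 0.2323, 0.072]
orientation: [-0.0, 1.0, -0.001, 0.001]
wrist_force: [-1.0, 0.5, -0.2]
finger_gap: 0.0301
```

```bash
python3 - <<'E'
from h import *
r=snap('side','s2')
cv2.imwrite('pics/s2c.png',cv2.resize(cv2.cvtColor(r['img'],4)[150:350,130:350],None,fx=3,fy=3))
s=monitor.get_state();print(s['tcp_pos'],s['wrist_force'])
E
```

```text
[0.52313149 0.23248189 0.07203254] [-0.64394083  1.01357665  0.93309091]
```

View pics/s2c.png

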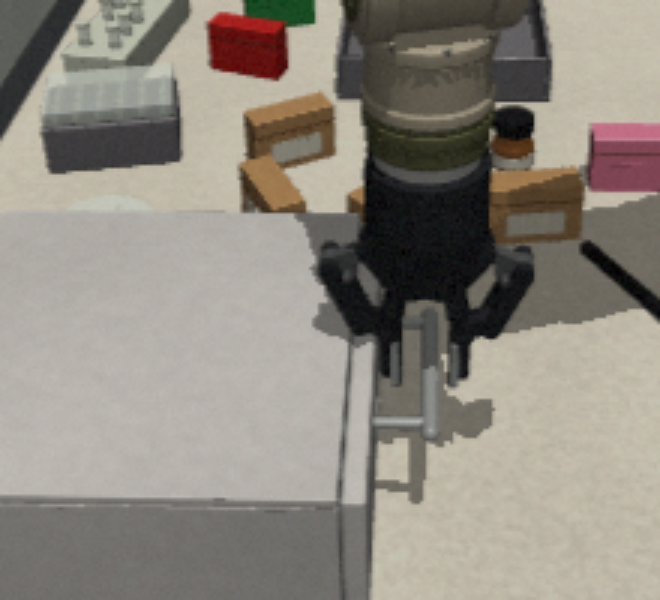

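Emit:
send_rows:
  targets:
    - [-0.003, 0, -0.003, 0, 200]
    - [0, 0, 0, 0, 255]
    - [0, 0, 0, 0, 255]
    - [0, 0, 0, 0, 255]
    - [-0.01, 0, 0, 0, 255]
    - [-0.015, 0, 0, 0, 255]
    - [-0.015, 0, 0, 0, 255]
    - [-0.02, 0, 0, 0, 255]
    - [-0.02, 0, 0, 0, 255]
    - [-0.02, 0, 0, 0, 255]
    - [-0.02, 0, 0, 0, 255]
    - [-0.01, 0, 0, 0, 255]

```text
clock: 5.1
tcp_pos: [0.3875, 0.2305, 0.068]
orientation: [0.002, 1.0, -0.001, 0.001]
wrist_force: [2.2, -9.4, 6.4]
finger_gap: 0.009
```

```bash
python3 - <<'E'
from h import *
r=snap('side','s3')
s=monitor.get_state();print(s['tcp_pos'],s['wrist_force'],s['finger_gap'])
E
```

```text
[0.38598139 0.23041901 0.06797189] [-3.82878567 -8.8533197  11.07264508] 0.009291578157871882
```

View pics/s3.png

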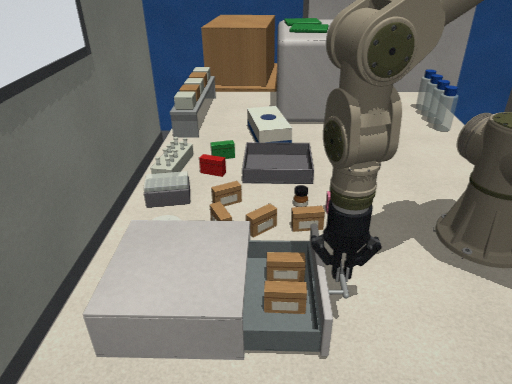

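Emit:
send_rows:
  targets:
    - [-0.008, 0, 0, 0, 255]
    - [-0.006, 0, 0, 0, 255]
    - [0, 0, 0, 0, 255]

```text
clock: 5.45
tcp_pos: [0.3738, 0.2302, 0.068]
orientation: [0.003, 1.0, -0.001, 0.0]
wrist_force: [-1.1, -10.1, 11.1]
finger_gap: 0.0092
```

Emit:
send_rows:
  targets:
    - [-0.004, 0, 0, 0, 255]
    - [-0.004, 0, 0, 0, 255]
    - [0, 0, 0, 0, 255]

```text
clock: 5.75
tcp_pos: [0.3663, 0.2301, 0.068]
orientation: [0.003, 1.0, -0.001, 0.001]
wrist_force: [-1.2, -9.8, 10.8]
finger_gap: 0.0096
```

Emit:
send_rows:
  targets:
    - [-0.004, 0, 0, 0, 255]
    - [-0.002, 0, 0, 0, 255]
    - [0, 0, 0, 0, 255]

```text
clock: 6.05
tcp_pos: [0.3609, 0.23, 0.068]
orientation: [0.003, 1.0, -0.001, 0.001]
wrist_force: [2.0, -11.3, 9.5]
finger_gap: 0.0097
```

Emit:
send_rows:
  targets:
    - [0, 0, 0, 0, 165]
    - [0, 0, 0, 0, 165]
    - [0, 0, 0, 0, 165]
    - [0, 0, 0.03, 0, 165]
    - [0, 0, 0.04, 0, 165]
    - [0, 0, 0.05, 0, 165]
    - [0.02, -0.03, 0.03, 0, 120]
    - [0.02, -0.04, 0, 0, 120]
    - [0.02, -0.04, 0, 0, 120]
    - [0.02, -0.04, 0, 0, 120]
    - [0, 0, 0, 0, 120]

```text
clock: 7.15
tcp_pos: [0.4431, 0.0788, 0.2171]
orientation: [0.0, 1.0, -0.004, 0.001]
wrist_force: [-0.6, 0.3, -0.2]
finger_gap: 0.0449
```

```bash
python3 - <<'E'
from h import *
s=monitor.get_state();print(s['tcp_pos'],s['wrist_force'],s['finger_gap'])
r=snap('top','t4'); np.savez('top4.npz',**r)
for o in brown(r): print(o)
P=cloud(r)
for c in('top',): 
  for n in ('drawer_handle','drawer_floor'): print(n,[(round(d['conf'],2),np.round(d['xyz'],3).tolist()) for d in eyes.tip_of(n,c)])
E
```

```text
[0.44314875 0.07875568 0.21714833] [-0.63606728  0.29982698 -0.23300135] 0.04492535760571908
([0.6548, -0.1425], [78.0, 30.0], 29.7, 0.06, [270.0, 178.0])
([0.6557, -0.0213], [79.0, 30.0], -61.0, 0.06, [231.0, 176.0])
([0.5606, -0.0115], [52.0, 30.0], 42.0, 0.061, [227.0, 206.0])
([0.4694, 0.2668], [78.0, 19.0], 1.9, 0.077, [132.0, 234.0])
([0.4186, -0.0273], [50.0, 19.0], 8.2, 0.06, [231.0, 253.0])
drawer_handle [(0.78, [0.363, 0.226, 0.076])]
drawer_floor []
```

View pics/t4.png

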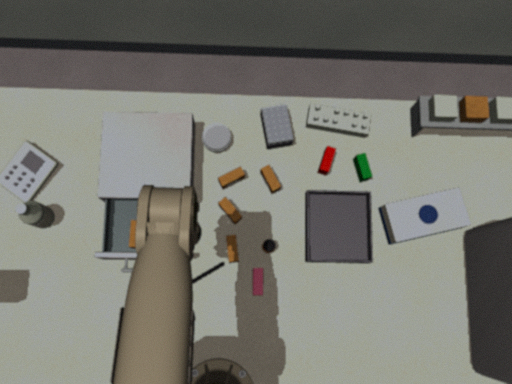

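Emit:
send_rows:
  targets:
    - [0.017, -0.018, 0, 8.5, 105]
    - [0.017, -0.018, 0, 8.5, 105]
    - [0.017, -0.018, 0, 8.5, 105]
    - [0.017, -0.018, 0, 8.5, 105]
    - [0.017, -0.018, 0, 8.5, 105]
    - [0.017, -0.018, 0, 8.5, 105]
    - [0.017, -0.018, 0, 8.5, 105]
    - [0.017, -0.018, 0, 8.5, 105]
    - [0.017, -0.018, 0, 8.5, 105]
    - [0.017, -0.018, 0, 8.5, 105]
    - [0.017, -0.018, -0.04, 8.5, 105]
    - [0.017, -0.018, -0.04, 8.5, 105]

```text
clock: 8.5
tcp_pos: [0.6469, -0.1319, 0.1379]
orientation: [0.002, 0.626, 0.78, 0.001]
wrist_force: [-0.6, 0.8, -0.0]
finger_gap: 0.0503
```

Emit:
send_rows:
  targets:
    - [0.008, -0.006, -0.02, 8.5, 105]
    - [0, 0, 0, 8.5, 105]
    - [0, 0, 0, 0, 105]

```text
clock: 8.8
tcp_pos: [0.6523, -0.1371, 0.1157]
orientation: [-0.002, 0.507, 0.862, -0.0]
wrist_force: [0.4, 0.9, 0.5]
finger_gap: 0.0502
```

```bash
cat >> h.py <<'E'
def yaw():
    w,x,y,z=monitor.get_state()['orientation']
    return np.degrees(np.arctan2(2*(x*y+w*z),1-2*(y*y+z*z)))
def weigh(n=8,cam='side'):
    F=[]
    for i in range(n):
        eyes.read_camera(cam); F.append(monitor.get_state()['wrist_force'])
    F=np.array(F); s=monitor.get_state()
    print('F',F.mean(0).round(2),'sd',F.std(0).round(2),'gap',round(s['finger_gap'],4),'tcp',s['tcp_pos'].round(4),'yaw',round(yaw(),1),'t',s['clock'])
E
python3 - <<'E'
from h import *
weigh(6)
r=snap('top','t5'); np.savez('t5.npz',**r)
for o in brown(r): print(o)
E
```

```text
F [0.11 0.22 0.56] sd [0.29 0.5  0.5 ] gap 0.0504 tcp [ 0.6533 -0.1389  0.1185] yaw 118.9 t 9.1
([0.5955, -0.012], [165.0, 53.0], 2.2, 0.06, [227.0, 177.0])
([0.425, 0.2162], [194.0, 71.0], 44.6, 0.078, [135.0, 232.0])
([0.4661, 0.1732], [79.0, 29.0], -0.2, 0.077, [164.0, 235.0])
```

View pics/t5.png

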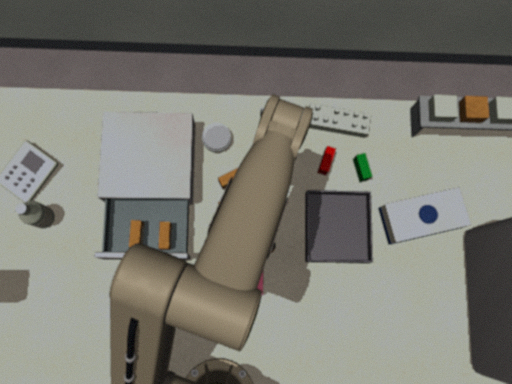

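Emit:
send_rows:
  targets:
    - [0.001, -0.0035, -0.03, 0.5, 105]
    - [0, 0, -0.03, 0, 105]
    - [0, 0, -0.025, 0, 105]
    - [0, 0, -0.01, 0, 105]
    - [0, 0, 0, 0, 105]
    - [0, 0, 0, 0, 180]
    - [0, 0, 0, 0, 255]
    - [0, 0, 0, 0, 255]
    - [0, 0, 0, 0, 255]
    - [0, 0, 0.02, 0, 255]
    - [0, 0, 0.04, 0, 255]
    - [0, 0, 0.04, 0, 255]
  newtons: 40

```text
clock: 10.35
tcp_pos: [0.653, -0.1427, 0.1227]
orientation: [-0.001, 0.504, 0.864, -0.0]
wrist_force: [0.9, 0.1, -0.6]
finger_gap: 0.0297
```

```bash
python3 - <<'E'
from h import *
weigh(8)
r=snap('side','s6')
E
```

```text
F [ 0.3  -0.05  0.52] sd [0.76 0.38 2.17] gap 0.0295 tcp [ 0.6528 -0.1426  0.1205] yaw 119.4 t 10.75
```

View pics/s6.png

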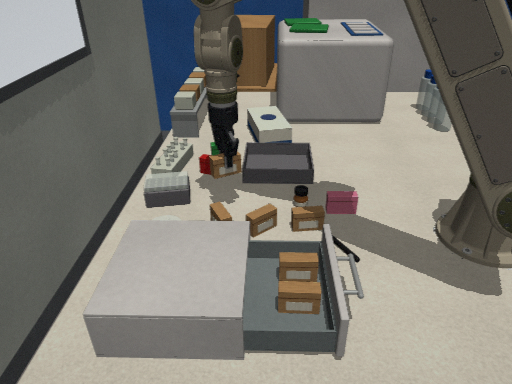

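```bash
python3 - <<'E'
from h import *
weigh(8);weigh(6)
E
```

```text
F [-0.04 -0.09 -0.04] sd [0.66 0.26 0.67] gap 0.0299 tcp [ 0.6539 -0.143   0.1223] yaw 119.4 t 11.2
F [ 0.03  0.09 -0.41] sd [0.32 0.58 0.31] gap 0.0293 tcp [ 0.654  -0.143   0.1225] yaw 119.4 t 11.5
```

```bash
cat >> h.py <<'E'
def weigh2(n=10):
    T=[]
    weigh(n)
    s=monitor.get_state(); print('tau',s['tau'].round(2))
E
python3 - <<'E'
from h import *
weigh2(12)
E
```

```text
F [ 0.36  0.25 -0.39] sd [0.55 0.38 0.45] gap 0.0291 tcp [ 0.6539 -0.1431  0.1224] yaw 119.4 t 12.1
tau [  0.   -59.55  29.07   0.     0.    -0.  ]
```

Carton 1 feels empty: about -0.35 N against about +0.5 N unloaded, where a full one would read -2 N or lower. It goes in the tray.

Emit:
send_rows:
  targets:
    - [-0.009, -0.0257, 0, -2.94, 255]
    - [-0.009, -0.0257, 0, -2.94, 255]
    - [-0.009, -0.0257, 0, -2.94, 255]
    - [-0.009, -0.0257, 0, -2.94, 255]
    - [-0.009, -0.0257, 0, -2.94, 255]
    - [-0.009, -0.0257, 0, -2.94, 255]
    - [-0.009, -0.0257, 0, -2.94, 255]
    - [-0.009, -0.0257, 0, -2.94, 255]
    - [-0.009, -0.0257, 0, -2.94, 255]
    - [-0.009, -0.0257, 0, -2.94, 255]
    - [0, 0, 0, 0, 255]
    - [0, 0, 0, 0, 255]

```text
clock: 13.3
tcp_pos: [0.5636, -0.4004, 0.1222]
orientation: [-0.0, 0.707, 0.707, 0.0]
wrist_force: [0.1, -0.2, -0.5]
finger_gap: 0.0292
```

Emit:
send_rows:
  targets:
    - [0, 0, -0.03, 0, 255]
    - [0, 0, -0.03, 0, 255]
    - [0, 0, -0.02, 0, 255]
    - [0, 0, -0.011, 0, 255]
    - [0, 0, 0, 0, 255]
    - [0, 0, 0, 0, 105]
    - [0, 0, 0, 0, 105]
    - [0, 0, 0, 0, 105]
    - [0, 0, 0.03, 0, 105]
    - [0, 0, 0.03, 0, 105]
    - [0, 0, 0.04, 0, 105]
    - [0, 0, 0, 0, 105]

```text
clock: 14.5
tcp_pos: [0.5669, -0.4026, 0.1389]
orientation: [0.006, 0.707, 0.707, 0.0]
wrist_force: [0.8, -0.7, 1.3]
finger_gap: 0.0504
```

```bash
python3 - <<'E'
from h import *
weigh(2)
r=snap('side','s7')
r=snap('top','t7')
for o in brown(r): print(o)
cv2.imwrite('pics/j7.png',cv2.cvtColor(np.hstack([eyes.read_camera('side')['img'][100:384,100:],r['img'][80:364,100:]]),4)[:, :800])
E
```

```text
F [0.08 0.67 0.11] sd [0.04 0.23 0.07] gap 0.0506 tcp [ 0.5648 -0.4009  0.1334] yaw 90.0 t 14.6
([0.6552, -0.0212], [79.0, 29.0], -59.6, 0.06, [231.0, 176.0])
([0.551, -0.0202], [78.0, 30.0], 42.2, 0.061, [230.0, 210.0])
([0.4689, 0.2599], [78.0, 30.0], -2.4, 0.077, [134.0, 233.0])
([0.466, 0.1731], [79.0, 30.0], -0.5, 0.078, [164.0, 235.0])
```

View pics/j7.png

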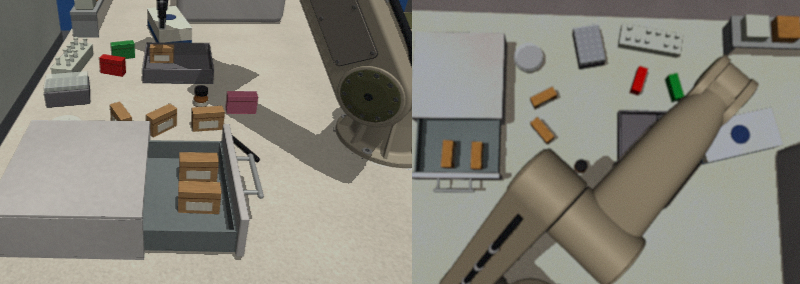

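Emit:
send_rows:
  targets:
    - [0.0082, 0.0345, 0, -5.45, 105]
    - [0.0082, 0.0345, 0, -5.45, 105]
    - [0.0082, 0.0345, 0, -5.45, 105]
    - [0.0082, 0.0345, 0, -5.45, 105]
    - [0.0082, 0.0345, 0, -5.45, 105]
    - [0.0082, 0.0345, 0, -5.45, 105]
    - [0.0082, 0.0345, 0, -5.45, 105]
    - [0.0082, 0.0345, 0, -5.45, 105]
    - [0.0082, 0.0345, 0, -5.45, 105]
    - [0.0082, 0.0345, 0, -5.45, 105]
    - [0.0082, 0.0345, 0, -5.45, 105]
    - [0, 0, 0, 0, 105]

```text
clock: 15.95
tcp_pos: [0.6537, -0.016, 0.1296]
orientation: [-0.001, 0.965, 0.261, -0.001]
wrist_force: [-0.2, -0.3, 0.3]
finger_gap: 0.0502
```

```bash
python3 - <<'E'
from h import *
weigh(10)
r=snap('side','s8')
for o in eyes.tip_of('carton_a','side'): print(round(o['conf'],2),np.round(o['xyz'],3))
E
```

```text
F [0.2  0.29 0.07] sd [0.47 0.64 0.53] gap 0.0499 tcp [ 0.6541 -0.0215  0.1314] yaw 30.0 t 16.45
0.95 [0.47  0.176 0.048]
0.94 [ 0.436 -0.029  0.027]
0.78 [ 0.339 -0.105  0.03 ]
0.71 [ 0.551 -0.015  0.023]
0.7 [ 0.567 -0.403  0.034]
0.69 [ 0.728 -0.322  0.026]
0.64 [ 0.656 -0.02   0.029]
0.61 [ 0.708 -0.435  0.031]
0.6 [0.472 0.261 0.046]
0.52 [0.359 0.234 0.081]
```

View pics/s8.png

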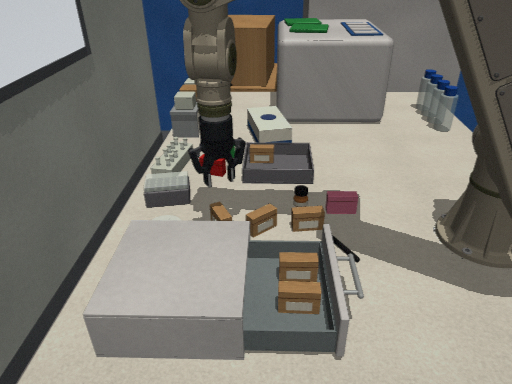

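Emit:
send_rows:
  targets:
    - [0.001, 0.0005, -0.03, 0, 105]
    - [0, 0, -0.03, 0, 105]
    - [0, 0, -0.03, 0, 105]
    - [0, 0, -0.0175, 0, 105]
    - [0, 0, 0, 0, 105]
    - [0, 0, 0, 0, 180]
    - [0, 0, 0, 0, 255]
    - [0, 0, 0, 0, 255]
    - [0, 0, 0, 0, 255]
    - [0, 0, 0.02, 0, 255]
    - [0, 0, 0.04, 0, 255]
    - [0, 0, 0.045, 0, 255]

```text
clock: 17.75
tcp_pos: [0.6535, -0.0198, 0.1284]
orientation: [-0.001, 0.966, 0.26, -0.002]
wrist_force: [1.1, -0.8, -2.1]
finger_gap: 0.0296
```

Emit:
send_rows:
  targets:
    - [0, 0, 0.04, 0, 255]
    - [0, 0, 0, 0, 255]
    - [0, 0, 0, 0, 255]
    - [0, 0, 0, 0, 255]

```text
clock: 18.15
tcp_pos: [0.654, -0.0199, 0.1673]
orientation: [-0.001, 0.966, 0.26, -0.001]
wrist_force: [-1.0, 0.4, -4.1]
finger_gap: 0.0296
```

```bash
python3 - <<'E'
from h import *
weigh(12)
r=snap('side','s9')
E
```

```text
F [-0.07 -0.18 -2.84] sd [0.28 0.31 0.57] gap 0.0291 tcp [ 0.6552 -0.02    0.1689] yaw 30.1 t 18.75
```

View pics/s9.png

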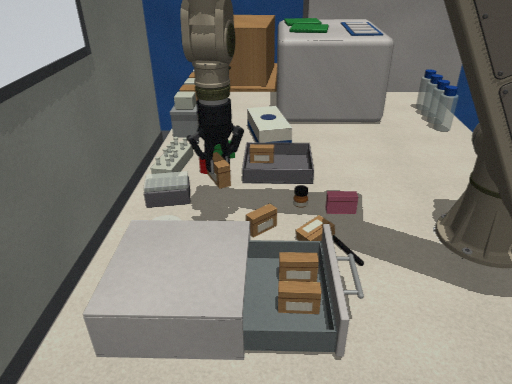

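```bash
python3 - <<'E'
from h import *
r=snap('top','t10'); np.savez('t10.npz',**r)
for o in brown(r): print(o)
P=cloud(r)
for row in (215,225): 
  print([(u,P[row,u].round(3).tolist()) for u in list(range(100,112))+list(range(182,196))])
print([(v,P[v,150].round(3).tolist()) for v in list(range(190,204))+list(range(244,264))])
E
```

```text
([0.5647, -0.3979], [76.0, 29.0], -1.4, 0.065, [354.0, 208.0])
([0.4689, 0.2594], [78.0, 30.0], -1.7, 0.077, [135.0, 233.0])
([0.4331, 0.1459], [160.0, 63.0], 42.4, 0.077, [162.0, 234.0])
[(100, [0.532, 0.387, -0.0]), (101, [0.532, 0.385, -0.004]), (102, [0.531, 0.379, 0.004]), (103, [0.532, 0.377, 0.0]), (104, [0.523, 0.358, 0.06]), (105, [0.523, 0.354, 0.062]), (106, [0.523, 0.351, 0.062]), (107, [0.524, 0.351, 0.051]), (108, [0.526, 0.351, 0.042]), (109, [0.529, 0.352, 0.024]), (110, [0.529, 0.349, 0.023]), (111, [0.53, 0.348, 0.018]), (182, [0.431, 0.049, 0.697]), (183, [0.43, 0.047, 0.7]), (184, [0.431, 0.045, 0.698]), (185, [0.431, 0.043, 0.699]), (186, [0.431, 0.042, 0.698]), (187, [0.431, 0.04, 0.698]), (188, [0.431, 0.038, 0.699]), (189, [0.43, 0.036, 0.701]), (190, [0.431, 0.035, 0.699]), (191, [0.431, 0.033, 0.7]), (192, [0.43, 0.031, 0.704]), (193, [0.431, 0.03, 0.698]), (194, [0.431, 0.028, 0.701]), (195, [0.431, 0.026, 0.699])]
[(100, [0.5, 0.383, 0.002]), (101, [0.5, 0.381, -0.0]), (102, [0.5, 0.378, 0.001]), (103, [0.501, 0.376, -0.004]), (104, [0.492, 0.354, 0.065]),
[... 939 characters left out ...]
 0.229, 0.026]), (201, [0.576, 0.23, 0.022]), (202, [0.574, 0.231, 0.015]), (203, [0.572, 0.231, 0.012]), (244, [0.443, 0.222, 0.018]), (245, [0.44, 0.222, 0.016]), (246, [0.437, 0.221, 0.02]), (247, [0.434, 0.222, 0.018]), (248, [0.43, 0.221, 0.022]), (249, [0.428, 0.221, 0.018]), (250, [0.425, 0.221, 0.018]), (251, [0.422, 0.221, 0.016]), (252, [0.415, 0.213, 0.062]), (253, [0.409, 0.205, 0.105]), (254, [0.407, 0.206, 0.1]), (255, [0.404, 0.205, 0.101]), (256, [0.401, 0.205, 0.103]), (257, [0.397, 0.204, 0.107]), (258, [0.396, 0.207, 0.091]), (259, [0.395, 0.213, 0.053]), (260, [0.395, 0.222, -0.0]), (261, [0.392, 0.223, -0.003]), (262, [0.389, 0.221, 0.005]), (263, [0.386, 0.221, 0.002])]
```

View pics/t10.png

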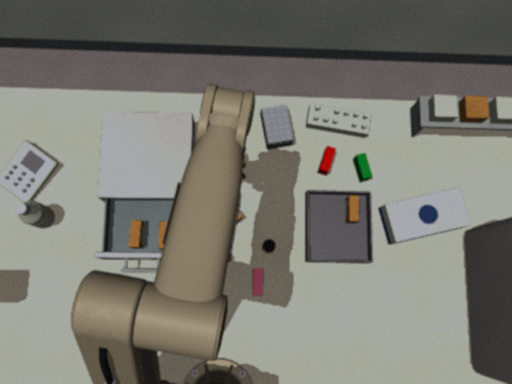

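This carton is full (-2.84 N). The side view also shows that the carton near the pen, at (313,228), was knocked over on its own. The full one goes to a free drawer slot on the left.

Emit:
send_rows:
  targets:
    - [-0.0172, 0.03, 0, 5.45, 255]
    - [-0.0172, 0.03, 0, 5.45, 255]
    - [-0.0172, 0.03, 0, 5.45, 255]
    - [-0.0172, 0.03, 0, 5.45, 255]
    - [-0.0172, 0.03, 0, 5.45, 255]
    - [-0.0172, 0.03, 0, 5.45, 255]
    - [-0.0172, 0.03, 0, 5.45, 255]
    - [-0.0172, 0.03, 0, 5.45, 255]
    - [-0.0172, 0.03, 0, 5.45, 255]
    - [-0.0172, 0.03, 0, 5.45, 255]
    - [-0.0172, 0.03, 0, 5.45, 255]
    - [0, 0, 0, 0, 255]

```text
clock: 20.05
tcp_pos: [0.4636, 0.3131, 0.1692]
orientation: [-0.001, 0.705, 0.71, 0.0]
wrist_force: [-0.4, -1.2, -3.3]
finger_gap: 0.029
```

```bash
python3 - <<'E'
from h import *
weigh(3)
r=snap('side','s11')
E
```

```text
F [ 0.15 -0.47 -2.74] sd [0.33 0.18 0.16] gap 0.029 tcp [0.4661 0.31   0.1691] yaw 90.0 t 20.2
```

View pics/s11.png

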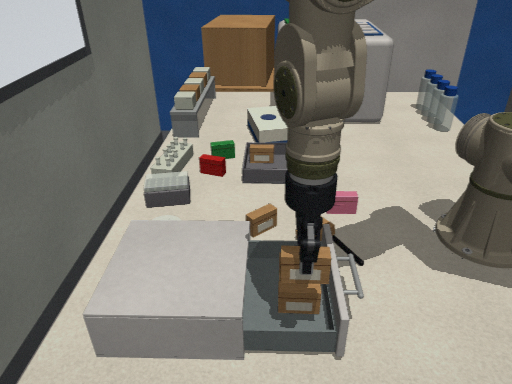

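Emit:
send_rows:
  targets:
    - [0, 0, -0.04, 0, 255]
    - [0, 0, -0.04, 0, 255]
    - [0, 0, -0.03, 0, 255]
    - [0, 0, -0.012, 0, 255]
    - [0, 0, -0.005, 0, 255]
    - [0, 0, 0, 0, 255]
    - [0, 0, 0, 0, 147]
    - [0, 0, 0, 0, 147]
    - [0, 0, 0, 0, 147]
    - [0, 0, 0.03, 0, 147]
    - [0, 0, 0.04, 0, 147]
    - [0, 0, 0.04, 0, 147]

```text
clock: 21.45
tcp_pos: [0.4655, 0.3099, 0.1532]
orientation: [-0.0, 0.707, 0.707, -0.0]
wrist_force: [0.8, -0.1, 0.0]
finger_gap: 0.0361
```

```bash
python3 - <<'E'
from h import *
weigh(3)
r=snap('side','s12')
r=snap('top','t12')
for o in brown(r): print(o)
E
```

```text
F [ 0.9  -0.15  1.53] sd [0.95 0.51 2.51] gap 0.036 tcp [0.4682 0.3113 0.1557] yaw 90.1 t 21.6
([0.5662, -0.3986], [78.0, 29.0], -1.2, 0.065, [354.0, 208.0])
([0.5514, -0.0204], [78.0, 30.0], 41.6, 0.06, [230.0, 210.0])
([0.4471, 0.3049], [37.0, 36.0], -0.5, 0.077, [117.0, 240.0])
([0.4452, 0.2606], [28.0, 24.0], 90.0, 0.077, [133.0, 242.0])
([0.4183, 0.008], [63.0, 40.0], 37.5, 0.045, [218.0, 252.0])
```

View pics/s12.png

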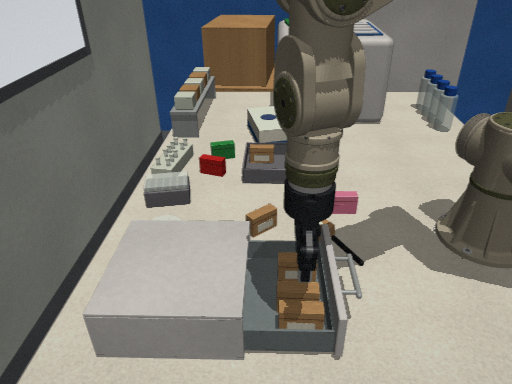

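Emit:
send_rows:
  targets:
    - [0, -0.026, 0, 0, 147]
    - [0.0, -0.026, 0, -1.5, 147]
    - [0, 0, 0, 0, 147]
    - [0, 0, 0, 0, 147]

```text
clock: 22.1
tcp_pos: [0.4652, 0.2574, 0.1506]
orientation: [-0.001, 0.716, 0.698, -0.001]
wrist_force: [1.2, 0.5, -0.5]
finger_gap: 0.0365
```

```bash
python3 - <<'E'
from h import *
weigh(3)
r=snap('side','s13')
for o in eyes.tip_of('carton_a','side'): print(round(o['conf'],2),np.round(o['xyz'],3))
r=snap('top','t13')
for o in brown(r): print(o)
cv2.imwrite('pics/j13.png',cv2.resize(cv2.cvtColor(r['img'][180:270,90:240],4),None,fx=5,fy=5))
E
```

```text
F [-0.45  0.05 -0.22] sd [0.41 0.7  0.63] gap 0.0361 tcp [0.4657 0.2584 0.1513] yaw 88.6 t 22.25
0.9 [ 0.569 -0.399  0.034]
0.89 [0.472 0.174 0.047]
0.87 [ 0.723 -0.32   0.027]
0.85 [ 0.339 -0.107  0.027]
0.8 [ 0.549 -0.013  0.023]
0.74 [0.474 0.262 0.047]
0.67 [ 0.708 -0.436  0.031]
0.6 [0.466 0.31  0.045]
0.54 [0.42  0.021 0.019]
([0.5656, -0.3982], [78.0, 29.0], -1.2, 0.066, [354.0, 208.0])
([0.5508, -0.0203], [78.0, 30.0], 41.2, 0.061, [230.0, 210.0])
([0.4486, 0.2538], [43.0, 30.0], -88.6, 0.077, [134.0, 240.0])
([0.4433, 0.1726], [28.0, 27.0], -88.0, 0.078, [164.0, 243.0])
([0.431, 0.0012], [75.0, 16.0], 34.9, 0.043, [223.0, 249.0])
```

View pics/j13.png

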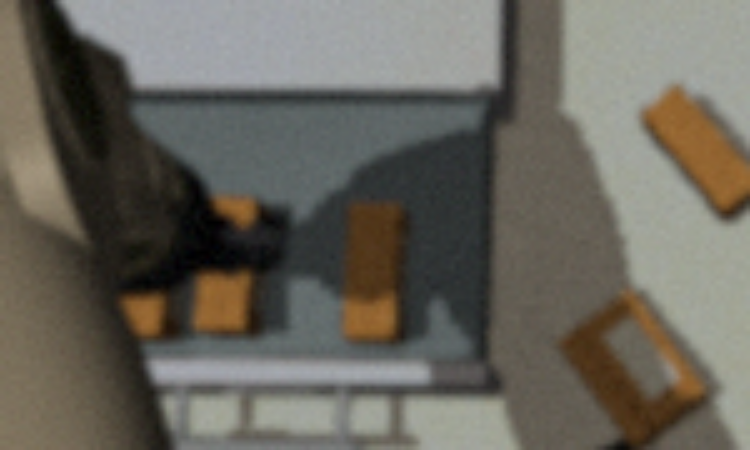

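Emit:
send_rows:
  targets:
    - [0.002, 0.0005, -0.03, 0, 147]
    - [0, 0, -0.03, 0, 147]
    - [0, 0, -0.03, 0, 147]
    - [0, 0, -0.0205, 0, 147]
    - [0, 0, 0, 0, 147]
    - [0, 0, 0, 0, 255]
    - [0, 0, 0, 0, 255]
    - [0, 0, 0, 0, 255]
    - [0, 0, 0.03, 0, 255]
    - [0, 0, 0.04, 0, 255]
    - [0, 0, 0.04, 0, 255]
    - [0, 0, 0, 0, 255]

```text
clock: 23.6
tcp_pos: [0.4719, 0.26, 0.1585]
orientation: [0.002, 0.716, 0.698, 0.006]
wrist_force: [0.9, 0.3, 0.1]
finger_gap: 0.0297
```

```bash
python3 - <<'E'
from h import *
weigh(4);weigh(12)
r=snap('side','s14')
E
```

```text
F [-0.2   0.08 -0.33] sd [0.26 0.5  0.51] gap 0.0297 tcp [0.4675 0.2583 0.1511] yaw 88.5 t 23.8
F [ 0.13  0.18 -0.35] sd [0.35 0.42 0.56] gap 0.0296 tcp [0.468  0.2585 0.1513] yaw 88.5 t 24.4
```

View pics/s14.png

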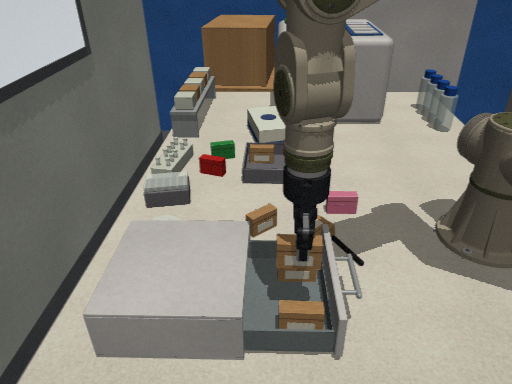

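Empty (-0.35 N), so it goes to the tray.

Emit:
send_rows:
  targets:
    - [0, -0.036, 0, 0.75, 255]
    - [0, -0.036, 0, 0.75, 255]
    - [0, -0.036, 0, 0, 255]
    - [0, -0.036, 0, 0, 255]
    - [0, -0.036, 0, 0, 255]
    - [0, -0.036, 0, 0, 255]
    - [0, -0.036, 0, 0, 255]
    - [0, -0.036, 0, 0, 255]
    - [0, -0.036, 0, 0, 255]
    - [0, -0.036, 0, 0, 255]
    - [0, -0.036, 0, 0, 255]
    - [0, -0.036, 0, 0, 255]

```text
clock: 25.65
tcp_pos: [0.4678, -0.1751, 0.1516]
orientation: [0.0, 0.707, 0.707, 0.0]
wrist_force: [0.5, -0.6, -1.3]
finger_gap: 0.0295
```

Emit:
send_rows:
  targets:
    - [0, -0.036, 0, 0, 255]
    - [0, -0.036, 0, 0, 255]
    - [0, -0.036, 0, 0, 255]
    - [0, -0.036, 0, 0, 255]
    - [0, -0.036, 0, 0, 255]
    - [0, -0.0465, 0, 0, 255]
    - [0, 0, 0, 0, 255]
    - [0, 0, 0, 0, 255]

```text
clock: 26.45
tcp_pos: [0.4675, -0.4009, 0.1508]
orientation: [-0.001, 0.708, 0.707, 0.0]
wrist_force: [-0.5, 0.7, -0.2]
finger_gap: 0.0296
```

Emit:
send_rows:
  targets:
    - [-0.003, 0, -0.04, 0, 255]
    - [0, 0, -0.04, 0, 255]
    - [0, 0, -0.03, 0, 255]
    - [0, 0, -0.01, 0, 255]
    - [0, 0, 0, 0, 255]
    - [0, 0, 0, 0, 105]
    - [0, 0, 0, 0, 105]
    - [0, 0, 0, 0, 105]
    - [0, 0, 0.03, 0, 105]
    - [0, 0, 0.04, 0, 105]
    - [0, 0, 0.04, 0, 105]
    - [0, 0, 0, 0, 105]

```text
clock: 27.65
tcp_pos: [0.4678, -0.4032, 0.1489]
orientation: [0.006, 0.707, 0.707, -0.0]
wrist_force: [0.7, -0.1, 0.1]
finger_gap: 0.0504
```

```bash
python3 - <<'E'
from h import *
weigh(3)
r=snap('side','s15')
r=snap('top','t15'); np.savez('t15.npz',**r)
for o in brown(r): print(o)
cv2.imwrite('pics/j15.png',cv2.cvtColor(np.hstack([eyes.read_camera('side')['img'][100:384,100:],r['img'][80:364,100:]]),4)[:, :800])
E
```

```text
F [-0.09  0.45 -0.52] sd [0.43 0.14 0.22] gap 0.0507 tcp [ 0.465  -0.4002  0.1418] yaw 90.0 t 27.8
([0.5659, -0.3983], [78.0, 30.0], -1.1, 0.065, [354.0, 208.0])
([0.551, -0.0203], [78.0, 30.0], 41.7, 0.06, [230.0, 210.0])
([0.4677, 0.3088], [79.0, 31.0], -1.0, 0.077, [118.0, 233.0])
([0.4687, 0.1731], [79.0, 30.0], 0.8, 0.078, [164.0, 234.0])
([0.4196, 0.0179], [71.0, 54.0], 37.6, 0.043, [214.0, 252.0])
```

View pics/j15.png

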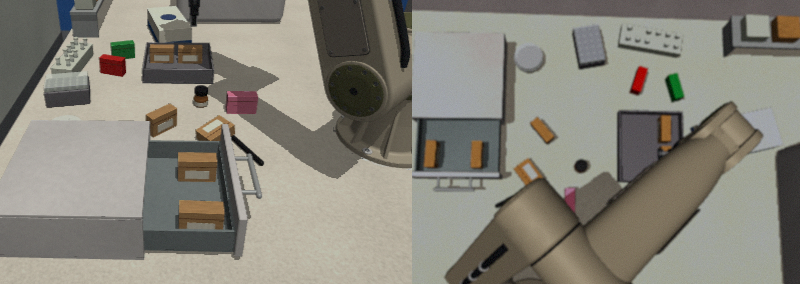

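Emit:
send_rows:
  targets:
    - [0.0078, 0.0345, 0, 3.8, 105]
    - [0.0078, 0.0345, 0, 3.8, 105]
    - [0.0078, 0.0345, 0, 3.8, 105]
    - [0.0078, 0.0345, 0, 3.8, 105]
    - [0.0078, 0.0345, 0, 3.8, 105]
    - [0.0078, 0.0345, 0, 3.8, 105]
    - [0.0078, 0.0345, 0, 3.8, 105]
    - [0.0078, 0.0345, 0, 3.8, 105]
    - [0.0078, 0.0345, 0, 3.8, 105]
    - [0.0078, 0.0345, 0, 3.8, 105]
    - [0.0078, 0.0345, 0, 3.8, 105]
    - [0, 0, 0, 0, 105]

```text
clock: 29.15
tcp_pos: [0.5503, -0.0167, 0.1401]
orientation: [-0.001, 0.405, 0.914, 0.0]
wrist_force: [-0.3, 0.6, -0.8]
finger_gap: 0.0504
```

```bash
python3 - <<'E'
from h import *
weigh(5)
r=snap('side','s16')
for o in eyes.tip_of('carton_a','side'): print(round(o['conf'],2),np.round(o['xyz'],3))
cv2.imwrite('pics/j16.png',cv2.resize(cv2.cvtColor(r['img'][170:300,190:380],4),None,fx=4,fy=4))
E
```

```text
F [-0.12 -0.01  0.24] sd [0.59 0.4  0.45] gap 0.0499 tcp [ 0.5503 -0.0215  0.1409] yaw 131.7 t 29.4
0.88 [ 0.338 -0.106  0.029]
0.77 [ 0.728 -0.32   0.029]
0.74 [0.465 0.31  0.044]
0.73 [0.471 0.174 0.047]
0.68 [0.421 0.019 0.022]
0.66 [ 0.548 -0.015  0.023]
0.59 [ 0.705 -0.437  0.03 ]
0.56 [ 0.474 -0.402  0.039]
0.47 [ 0.57  -0.401  0.035]
0.21 [ 0.513 -0.353  0.002]
```

View pics/j16.png

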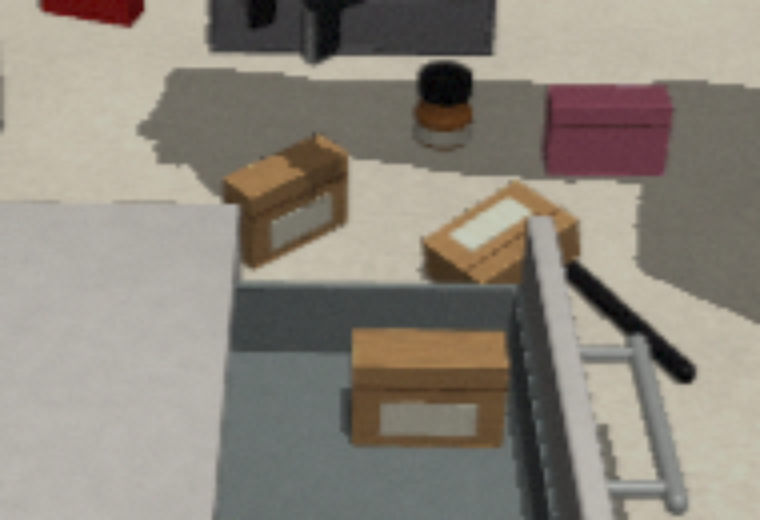

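Emit:
send_rows:
  targets:
    - [0.001, 0.001, -0.04, 0, 105]
    - [0, 0, -0.04, 0, 105]
    - [0, 0, -0.027, 0, 105]
    - [0, 0, -0.01, 0, 105]
    - [0, 0, 0, 0, 105]
    - [0, 0, 0, 0, 255]
    - [0, 0, 0, 0, 255]
    - [0, 0, 0, 0, 255]
    - [0, 0, 0.03, 0, 255]
    - [0, 0, 0.045, 0, 255]
    - [0, 0, 0.05, 0, 255]
    - [0, 0, 0.03, 0, 255]

```text
clock: 30.7
tcp_pos: [0.5533, -0.0197, 0.1843]
orientation: [0.003, 0.408, 0.913, 0.001]
wrist_force: [1.1, -0.5, 0.5]
finger_gap: 0.0292
```

```bash
python3 - <<'E'
from h import *
weigh(5);weigh(12)
r=snap('side','s17')
E
```

```text
F [ 0.18  0.15 -0.2 ] sd [0.78 0.3  1.51] gap 0.0296 tcp [ 0.5515 -0.0194  0.1793] yaw 131.8 t 30.95
F [-0.13 -0.18 -0.36] sd [0.44 0.45 0.55] gap 0.0293 tcp [ 0.5518 -0.0195  0.1793] yaw 131.8 t 31.55
```

View pics/s17.png

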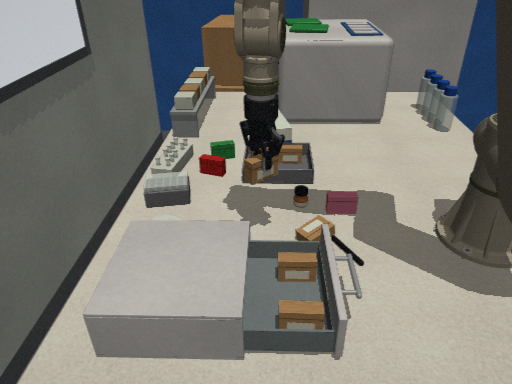

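Empty, so it goes to the tray as well.

Emit:
send_rows:
  targets:
    - [0.0013, -0.029, 0, -4.18, 255]
    - [0.0013, -0.029, 0, -4.18, 255]
    - [0.0013, -0.029, 0, -4.18, 255]
    - [0.0013, -0.029, 0, -4.18, 255]
    - [0.0013, -0.029, 0, -4.18, 255]
    - [0.0013, -0.029, 0, -4.18, 255]
    - [0.0013, -0.029, 0, -4.18, 255]
    - [0.0013, -0.029, 0, -4.18, 255]
    - [0.0013, -0.029, 0, -4.18, 255]
    - [0.0013, -0.029, 0, -4.18, 255]
    - [0, 0, 0, 0, 255]
    - [0, 0, 0, 0, 255]

```text
clock: 32.8
tcp_pos: [0.5645, -0.3101, 0.179]
orientation: [-0.0, 0.707, 0.707, 0.0]
wrist_force: [0.4, 0.3, -1.2]
finger_gap: 0.0296
```

Emit:
send_rows:
  targets:
    - [0, 0, -0.04, 0, 255]
    - [0, 0, -0.04, 0, 255]
    - [0, 0, -0.04, 0, 255]
    - [0, 0, -0.018, 0, 255]
    - [0, 0, -0.01, 0, 255]
    - [0, 0, 0, 0, 255]
    - [0, 0, 0, 0, 105]
    - [0, 0, 0, 0, 105]
    - [0, 0, 0, 0, 105]
    - [0, 0, 0.03, 0, 105]
    - [0, 0, 0.04, 0, 105]
    - [0, 0, 0.04, 0, 105]

```text
clock: 34.0
tcp_pos: [0.5643, -0.3092, 0.1422]
orientation: [-0.001, 0.707, 0.707, -0.0]
wrist_force: [0.6, -0.3, 0.3]
finger_gap: 0.0502
```

```bash
python3 - <<'E'
from h import *
weigh(4)
r=snap('side','s18')
r=snap('top','t18'); np.savez('t18.npz',**r)
for o in brown(r): print(o)
cv2.imwrite('pics/j18.png',cv2.cvtColor(np.hstack([eyes.read_camera('side')['img'][100:384,100:],r['img'][80:364,100:]]),4)[:, :800])
E
```

```text
F [ 0.49 -0.25  1.36] sd [1.05 0.4  2.84] gap 0.0503 tcp [ 0.5657 -0.3102  0.1431] yaw 90.0 t 34.2
([0.4679, 0.3093], [78.0, 30.0], -1.6, 0.077, [118.0, 233.0])
([0.4688, 0.1733], [78.0, 29.0], -0.5, 0.077, [164.0, 234.0])
([0.4221, 0.0136], [80.0, 45.0], 46.5, 0.043, [217.0, 251.0])
```

View pics/j18.png

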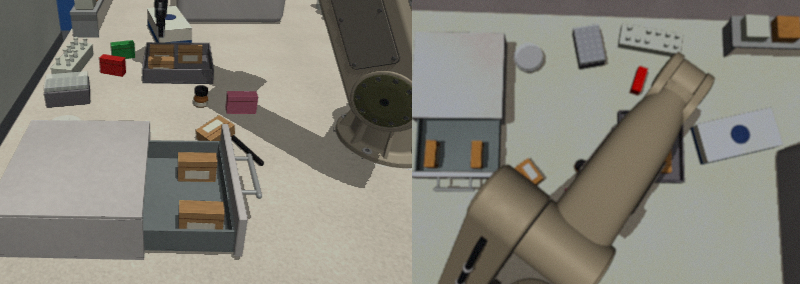

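```bash
python3 - <<'E'
import cv2
a=cv2.imread('pics/s18.png')[130:190,230:330]; cv2.imwrite('pics/c18.png',cv2.resize(a,None,fx=7,fy=7))
E
```

```text
(no output)
```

View pics/c18.png

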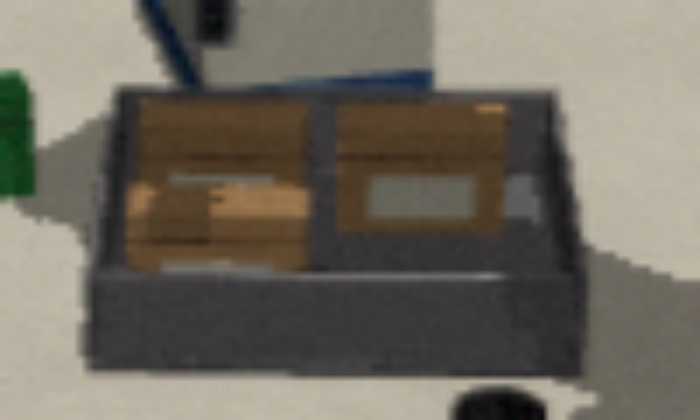

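Emit:
send_rows:
  targets:
    - [-0.008, 0.04, 0, 0, 105]
    - [-0.008, 0.04, 0, 0, 105]
    - [-0.008, 0.04, 0, 0, 105]
    - [-0.008, 0.04, 0, 0, 105]
    - [-0.008, 0.04, 0, 0, 105]
    - [-0.008, 0.04, 0, 0, 105]
    - [-0.008, 0.04, 0, 0, 105]
    - [-0.008, 0.04, 0, 0, 105]
    - [-0.008, 0.04, 0, 0, 105]
    - [-0.008, 0.04, 0, 0, 105]
    - [-0.008, 0.04, 0, 0, 105]
    - [-0.008, 0.04, 0, 0, 105]

```text
clock: 35.55
tcp_pos: [0.4671, 0.1718, 0.14]
orientation: [-0.001, 0.707, 0.707, -0.001]
wrist_force: [0.5, 0.2, 0.7]
finger_gap: 0.0506
```

Emit:
send_rows:
  targets:
    - [-0.001, 0.0035, 0, 0, 105]
    - [0, 0, 0, 0, 105]
    - [0, 0, 0, 0, 105]
    - [0, 0, 0, 0, 105]

```text
clock: 35.95
tcp_pos: [0.4679, 0.1727, 0.141]
orientation: [-0.0, 0.708, 0.707, -0.0]
wrist_force: [0.4, -0.7, 0.9]
finger_gap: 0.0505
```

Emit:
send_rows:
  targets:
    - [0, 0, -0.04, 0, 105]
    - [0, 0, -0.04, 0, 105]
    - [0, 0, -0.02, 0, 105]
    - [0, 0, 0, 0, 105]
    - [0, 0, 0, 0, 255]
    - [0, 0, 0, 0, 255]
    - [0, 0, 0, 0, 255]
    - [0, 0, 0.03, 0, 255]
    - [0, 0, 0.04, 0, 255]
    - [0, 0, 0.03, 0, 255]
    - [0, 0, 0, 0, 255]
    - [0, 0, 0, 0, 255]

```text
clock: 37.15
tcp_pos: [0.4684, 0.1741, 0.1424]
orientation: [0.001, 0.707, 0.707, 0.001]
wrist_force: [-0.3, -1.0, -2.3]
finger_gap: 0.0295
```

```bash
python3 - <<'E'
from h import *
weigh(12)
r=snap('side','s19')
E
```

```text
F [ 0.1  -0.14 -2.51] sd [0.45 0.44 0.6 ] gap 0.0293 tcp [0.4677 0.174  0.1412] yaw 90.0 t 37.75
```

View pics/s19.png

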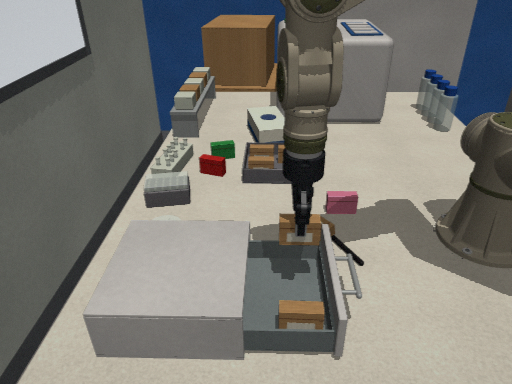

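Full, so it goes straight back in the drawer. Next is the toppled carton.

Emit:
send_rows:
  targets:
    - [0, 0, -0.04, 0, 255]
    - [0, 0, -0.04, 0, 255]
    - [0, 0, -0.0195, 0, 255]
    - [0, 0, 0, 0, 255]
    - [0, 0, 0, 0, 130]
    - [0, 0, 0, 0, 130]
    - [0, 0, 0, 0, 130]
    - [0, 0, 0.03, 0, 130]
    - [0, 0, 0.04, 0, 130]
    - [0, 0, 0.04, 0, 130]
    - [0.03, 0, 0.02, 0, 130]
    - [0.05, 0, 0, 0, 130]

```text
clock: 39.0
tcp_pos: [0.5489, 0.1748, 0.1774]
orientation: [0.002, 0.706, 0.708, 0.003]
wrist_force: [1.1, -0.1, 0.1]
finger_gap: 0.0419
```

Emit:
send_rows:
  targets:
    - [0.04, -0.03, 0, 0, 0]
    - [0.04, -0.03, 0, 0, 0]
    - [0.03, -0.03, 0, 0, 0]
    - [0.02, -0.03, 0, 0, 0]
    - [0, -0.03, 0, 0, 0]
    - [0, 0, 0, 0, 0]

```text
clock: 39.6
tcp_pos: [0.6785, 0.0198, 0.1715]
orientation: [0.0, 0.709, 0.706, -0.0]
wrist_force: [-0.5, -0.6, 0.1]
finger_gap: 0.0855
```

```bash
python3 - <<'E'
from h import *
weigh(3)
r=snap('side','s20');np.savez('s20.npz',**r)
r2=snap('top','t20'); np.savez('t20.npz',**r2)
for o in brown(r2): print(o)
a=cv2.resize(r['img'][170:290,240:380],None,fx=2.8,fy=4)[:400,:400]
b=cv2.resize(r2['img'][200:300,170:270],(400,400))
a=cv2.resize(r['img'][190:290,270:370],(400,400))
cv2.imwrite('pics/j20.png',cv2.cvtColor(np.hstack([a,b]),4))
for o in eyes.tip_of('carton_a','side')+eyes.tip_of('carton_a','top'): print(round(o['conf'],2),np.round(o['xyz'],3))
E
```

```text
F [ 0.03  0.37 -0.13] sd [0.41 0.73 0.31] gap 0.0854 tcp [0.6776 0.0242 0.1721] yaw 90.0 t 39.75
([0.5637, -0.3089], [79.0, 29.0], -0.6, 0.065, [324.0, 207.0])
([0.5656, -0.3983], [79.0, 29.0], -1.3, 0.065, [354.0, 208.0])
([0.4683, 0.3088], [78.0, 30.0], -0.8, 0.078, [118.0, 233.0])
([0.4698, -0.3981], [79.0, 30.0], 1.5, 0.066, [354.0, 239.0])
([0.415, -0.0047], [51.0, 24.0], 38.5, 0.045, [225.0, 252.0])
0.98 [0.472 0.174 0.047]
0.83 [ 0.57  -0.398  0.034]
0.81 [ 0.34  -0.11   0.027]
0.8 [0.466 0.308 0.045]
0.72 [ 0.706 -0.436  0.029]
0.7 [ 0.727 -0.322  0.026]
0.62 [0.416 0.02  0.02 ]
0.95 [ 0.467 -0.398  0.036]
0.82 [0.47  0.308 0.043]
0.77 [ 0.719 -0.322  0.026]
0.75 [ 0.703 -0.432  0.029]
0.68 [ 0.565 -0.4    0.035]
0.67 [ 0.568 -0.308  0.033]
0.58 [0.422 0.018 0.024]
```

View pics/j20.png

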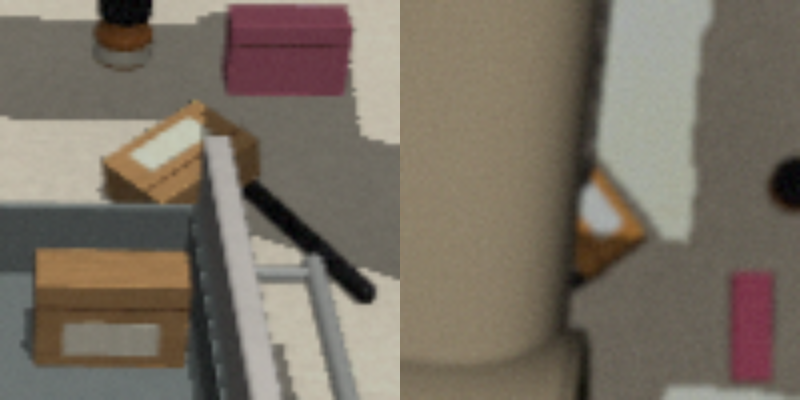

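View pics/t20.png

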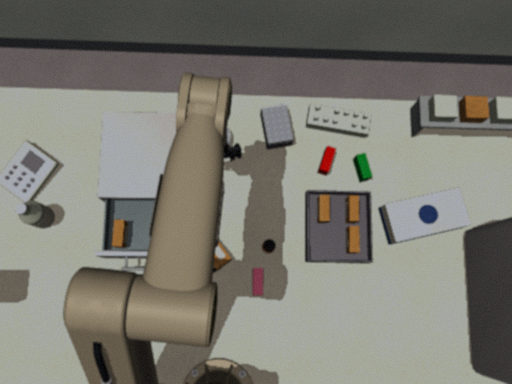

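```bash
python3 - <<'E'
from h import *
for f in ('top0','t5','t15'):
  pass
r=dict(np.load('t15.npz'));P=cloud(r)
m=(np.hypot(P[...,0]-.42,P[...,1]-.015)<.065)&(P[...,2]>0.012)&(P[...,2]<0.08)
q=P[m]; print(len(q))
# plane fit to top
t=q[q[:,2]>0.02]
for it in range(5):
    A=np.c_[t[:,:2],np.ones(len(t))]; c,*_=np.linalg.lstsq(A,t[:,2],rcond=None); res=t[:,2]-A@c; t=t[abs(res)<0.006]
print('plane',c, len(t), 'z mean',t[:,2].mean(), t[:,2].min(),t[:,2].max())
R=cv2.minAreaRect((t[:,:2]*1000).astype(np.float32));print(R, cv2.boxPoints(R).round(0).tolist())
img=cv2.cvtColor(r['img'],4); 
cv2.imwrite('pics/c15.png',cv2.resize(img[225:285,180:270],None,fx=8,fy=8,interpolation=cv2.INTER_CUBIC))
rs=dict(np.load('s20.npz'));Q=cloud(rs)
m=(np.hypot(Q[...,0]-.42,Q[...,1]-.015)<.065)&(Q[...,2]>0.0)&(Q[...,2]<0.09)
q=Q[m]; print(np.percentile(q,[1,50,99],axis=0).round(3))
E
```

```text
406
plane [-0.13453901 -0.09169848  0.09528895] 372 z mean 0.03643898222421276 0.026350474763749077 0.04770875385625972
((420.715576171875, 19.898590087890625), (75.13318634033203, 55.69359588623047), 37.707584381103516) [[374.0, 19.0], [408.0, -25.0], [467.0, 21.0], [433.0, 65.0]]
[[ 0.359 -0.032  0.001]
 [ 0.423  0.021  0.034]
 [ 0.482  0.059  0.046]]
```

View pics/c15.png

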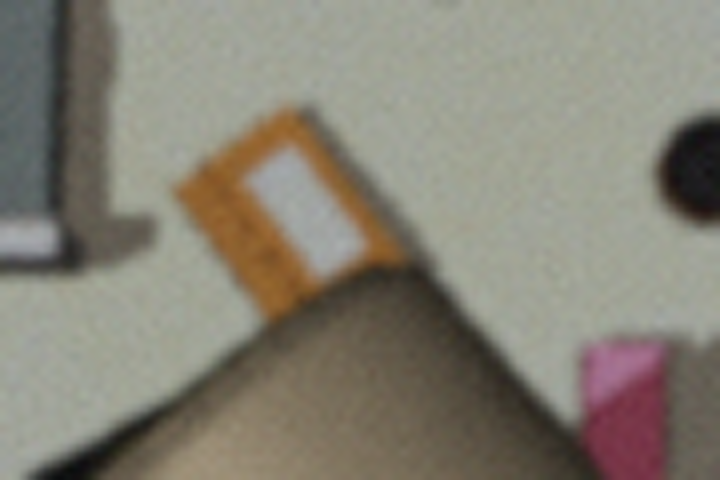

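```bash
python3 - <<'E'
from h import *
r=dict(np.load('top0.npz'));P=cloud(r)
for u,v in [(188,284),(200,277),(210,271),(223,264)]: print('pen',P[v,u].round(3))
r=dict(np.load('t15.npz'));P=cloud(r)
m=(P[...,2]>0.085)&(P[...,0]<0.42)&(P[...,0]>0.38)&(P[...,1]>0.05)&(P[...,1]<0.4)
q=P[m];print(q.min(0),q.max(0))
rs=dict(np.load('s20.npz'));Q=cloud(rs);g=rs['img'].astype(int).sum(2)
m=(g<120)&(Q[...,0]<.45)&(Q[...,0]>.3)&(Q[...,1]>-0.05)&(Q[...,1]<.15)&(Q[...,2]<.04)
q=Q[m];print(len(q));print(q[np.argsort(q[:,1])][::20].round(3))
E
```

```text
pen [0.325 0.1   0.019]
pen [0.347 0.065 0.013]
pen [0.365 0.035 0.018]
pen [ 0.388 -0.003  0.001]
[0.38244814 0.09779368 0.08527501] [0.41438773 0.36326561 0.1136638 ]
185
[[0.378 0.018 0.013]
 [0.372 0.029 0.012]
 [0.359 0.041 0.016]
 [0.362 0.051 0.008]
 [0.35  0.063 0.012]
 [0.351 0.072 0.013]
 [0.342 0.085 0.015]
 [0.336 0.097 0.011]
 [0.323 0.108 0.015]
 [0.323 0.115 0.009]]
```

Emit:
send_rows:
  targets:
    - [-0.025, 0, 0, 3.8, 40]
    - [-0.025, 0, 0, 3.8, 40]
    - [-0.025, 0, 0, 3.8, 40]
    - [-0.025, 0, 0, 3.8, 40]
    - [-0.025, 0, 0, 3.8, 40]
    - [-0.025, 0, 0, 3.8, 40]
    - [-0.025, 0, 0, 3.8, 40]
    - [-0.025, 0, 0, 3.8, 40]
    - [-0.025, 0, 0, 3.8, 40]
    - [-0.025, 0.001, 0, 3.8, 40]
    - [0, 0, 0, 0, 40]
    - [0, 0, 0, 0, 40]

```text
clock: 41.15
tcp_pos: [0.4279, 0.0255, 0.1725]
orientation: [0.001, 0.438, 0.899, 0.0]
wrist_force: [0.2, 0.4, -0.3]
finger_gap: 0.072
```

```bash
python3 - <<'E'
from h import *
weigh(3)
r=snap('side','s21')
cv2.imwrite('pics/j21.png',cv2.resize(cv2.cvtColor(r['img'][160:290,230:390],4),None,fx=4.5,fy=4.5))
E
```

```text
F [-0.27 -0.02 -0.12] sd [0.29 0.35 0.28] gap 0.0719 tcp [0.4288 0.0251 0.1722] yaw 128.0 t 41.3
```

View pics/j21.png

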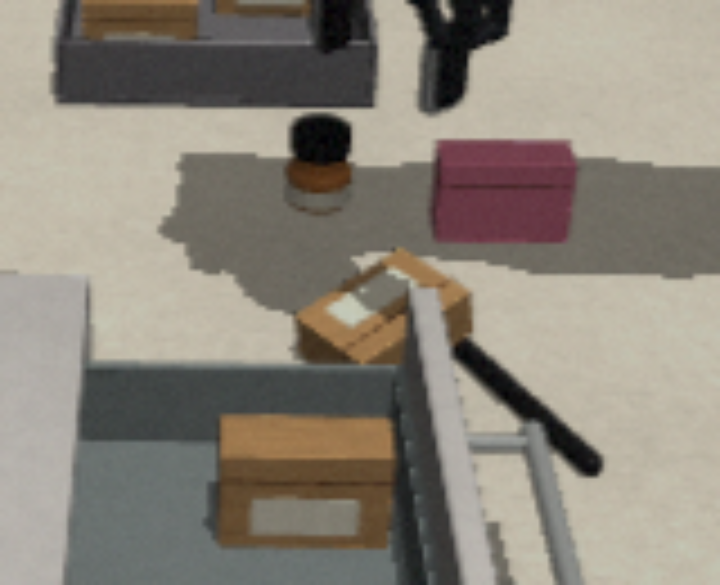

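Emit:
send_rows:
  targets:
    - [0, 0, -0.04, 0, 40]
    - [0, 0, -0.04, 0, 40]
    - [0, 0, -0.04, 0, 40]
    - [0, 0, 0, 0, 40]
    - [0, 0, 0, 0, 40]

```text
clock: 41.85
tcp_pos: [0.4276, 0.025, 0.0519]
orientation: [-0.001, 0.438, 0.899, -0.0]
wrist_force: [-0.1, -0.0, 0.0]
finger_gap: 0.0721
```

```bash
python3 - <<'E'
from h import *
weigh(3)
r=snap('side','s22')
cv2.imwrite('pics/j22.png',cv2.resize(cv2.cvtColor(r['img'][160:290,230:390],4),None,fx=4.5,fy=4.5))
E
```

```text
F [-0.16 -0.08  0.51] sd [0.2  0.18 0.56] gap 0.0719 tcp [0.4298 0.0247 0.0539] yaw 128.0 t 42.0
```

View pics/j22.png

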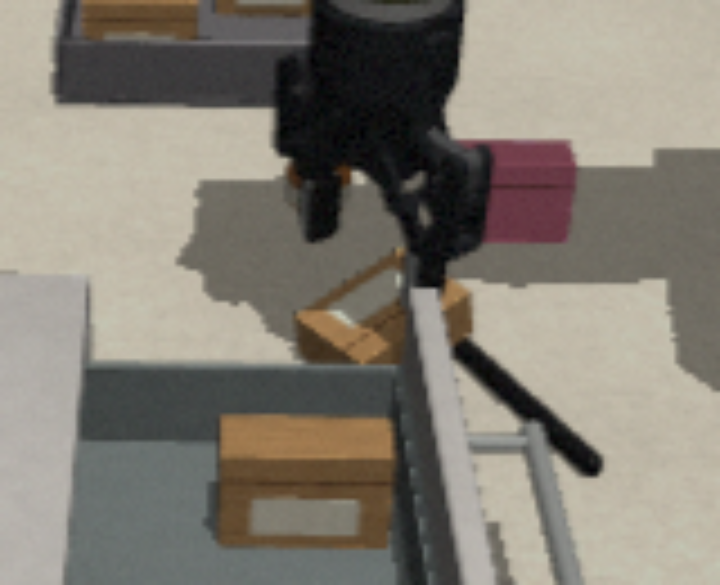

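Emit:
send_rows:
  targets:
    - [0, 0.001, -0.02, 0, 40]
    - [0, 0, -0.016, 0, 40]
    - [0, 0, -0.01, 0, 40]
    - [0, 0, 0, 0, 40]
    - [0, 0, 0, 0, 40]

```text
clock: 42.55
tcp_pos: [0.4283, 0.0259, 0.0066]
orientation: [0.0, 0.438, 0.899, 0.0]
wrist_force: [-0.2, 0.3, -0.2]
finger_gap: 0.0723
```

Emit:
send_rows:
  targets:
    - [0, 0, 0, 0, 255]
    - [0, 0, 0, 0, 255]
    - [0, 0, 0, 0, 255]
    - [0, 0, 0, 0, 255]
    - [0, 0, 0.015, 0, 255]
    - [0, 0, 0.03, 0, 255]
    - [0, 0, 0.05, 0, 255]
    - [0, 0, 0.04, 0, 255]
    - [0, 0, 0, 0, 255]
    - [0, 0, 0, 0, 255]
    - [0, 0, 0, 0, 255]
  newtons: 50

```text
clock: 43.65
tcp_pos: [0.4264, 0.0261, 0.1395]
orientation: [-0.001, 0.438, 0.899, -0.0]
wrist_force: [-0.4, 1.1, -2.1]
finger_gap: 0.0553
```

```bash
python3 - <<'E'
from h import *
weigh(12)
r=snap('side','s23')
cv2.imwrite('pics/j23.png',cv2.resize(cv2.cvtColor(r['img'][130:290,230:410],4),None,fx=3.5,fy=3.5))
E
```

```text
F [ 0.1   0.03 -2.4 ] sd [0.44 0.51 0.31] gap 0.0554 tcp [0.4278 0.026  0.1409] yaw 128.0 t 44.25
```

View pics/j23.png

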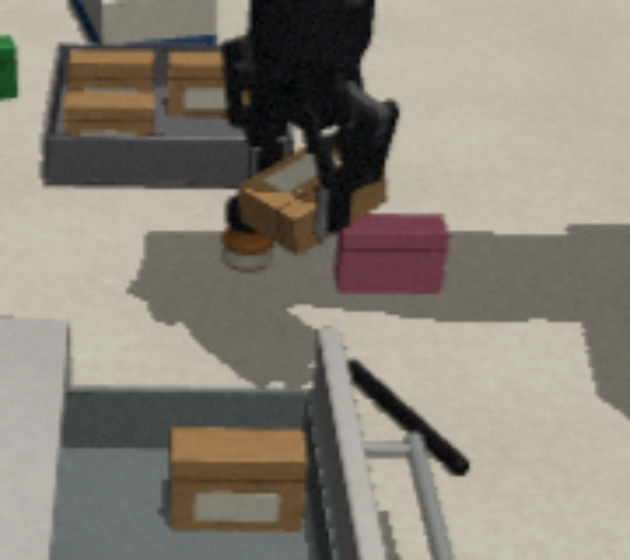

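Full (-2.4 N). It goes lying down in the middle of the drawer.

Emit:
send_rows:
  targets:
    - [0, 0, 0.035, 0, 255]
    - [0.0102, 0.024, 0, -4.22, 255]
    - [0.0102, 0.024, 0, -4.22, 255]
    - [0.0102, 0.024, 0, -4.22, 255]
    - [0.0102, 0.024, 0, -4.22, 255]
    - [0.0102, 0.024, 0, -4.22, 255]
    - [0.0102, 0.024, 0, -4.22, 255]
    - [0.0102, 0.024, 0, -4.22, 255]
    - [0.0102, 0.024, 0, -4.22, 255]
    - [0.0102, 0.024, 0, -4.22, 255]
    - [0, 0, 0, 0, 255]
    - [0, 0, 0, 0, 255]

```text
clock: 45.5
tcp_pos: [0.5193, 0.2422, 0.1755]
orientation: [-0.0, 0.706, 0.708, -0.001]
wrist_force: [-0.2, 0.2, -2.2]
finger_gap: 0.0549
```

```bash
python3 - <<'E'
from h import *
weigh(3)
r=snap('side','s24');np.savez('s24.npz',**r)
r=snap('top','t24')
for o in brown(r): print(o)
E
```

```text
F [-0.44  0.09 -2.05] sd [0.36 0.46 0.39] gap 0.0552 tcp [0.5191 0.2412 0.1758] yaw 90.0 t 45.65
([0.564, -0.3081], [78.0, 31.0], -0.5, 0.065, [324.0, 207.0])
([0.5661, -0.3981], [79.0, 29.0], -1.4, 0.065, [354.0, 208.0])
([0.4664, 0.2037], [126.0, 38.0], 61.7, 0.215, [132.0, 223.0])
([0.4685, 0.1731], [78.0, 29.0], -0.0, 0.078, [164.0, 235.0])
([0.4699, -0.3985], [80.0, 31.0], -0.8, 0.066, [354.0, 239.0])
```

View pics/s24.png

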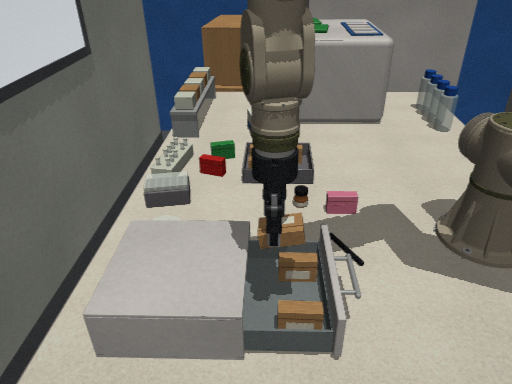

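Emit:
send_rows:
  targets:
    - [0, 0, -0.04, 0, 255]
    - [0, 0, -0.04, 0, 255]
    - [0, 0, -0.04, 0, 255]
    - [0, 0, -0.018, 0, 255]
    - [0, 0, -0.01, 0, 255]
    - [0, 0, 0, 0, 255]
    - [0, 0, 0, 0, 255]

```text
clock: 46.45
tcp_pos: [0.5206, 0.242, 0.0291]
orientation: [0.0, 0.707, 0.707, 0.001]
wrist_force: [0.7, -0.5, -2.2]
finger_gap: 0.0549
```

```bash
python3 - <<'E'
from h import *
weigh(3)
r=snap('side','s25')
cv2.imwrite('pics/j25.png',cv2.resize(cv2.cvtColor(r['img'][200:360,210:370],4),None,fx=3.7,fy=3.7))
E
```

```text
F [ 0.2   0.36 -2.35] sd [0.4  0.61 0.25] gap 0.0551 tcp [0.5209 0.2423 0.0296] yaw 90.1 t 46.6
```

View pics/j25.png

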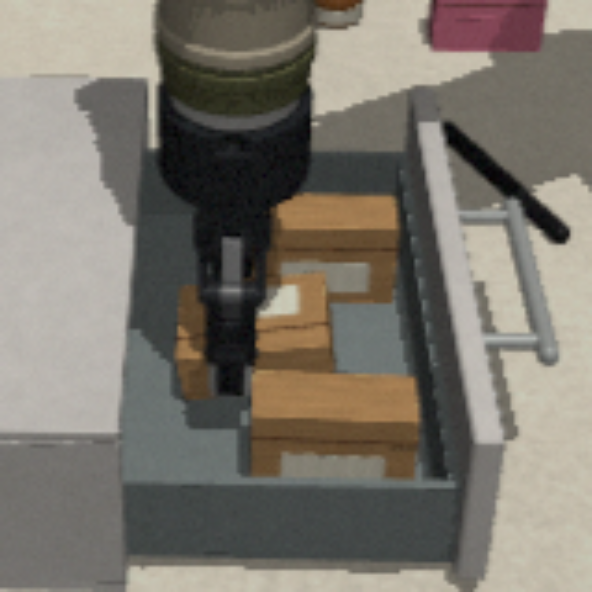

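Emit:
send_rows:
  targets:
    - [0, 0, -0.004, 0, 255]
    - [0, 0, -0.002, 0, 255]
    - [0, 0, 0, 0, 70]
    - [0, 0, 0, 0, 70]
    - [0, 0, 0, 0, 70]
    - [0, 0, 0.02, 0, 70]
    - [0, 0, 0.04, 0, 70]
    - [0, 0, 0.04, 0, 70]
    - [0, 0, 0.04, 0, 165]
    - [0, 0, 0, 0, 165]

```text
clock: 47.65
tcp_pos: [0.5228, 0.2431, 0.1679]
orientation: [0.002, 0.707, 0.708, 0.004]
wrist_force: [0.1, -0.4, -0.2]
finger_gap: 0.034
```

```bash
python3 - <<'E'
from h import *
weigh(3)
r=snap('side','s26')
cv2.imwrite('pics/j26.png',cv2.resize(cv2.cvtColor(r['img'][200:360,210:370],4),None,fx=3.7,fy=3.7))
E
```

```text
F [-0.32 -0.57 -0.74] sd [0.35 0.19 0.22] gap 0.0303 tcp [0.5192 0.2418 0.1614] yaw 90.1 t 47.8
```

View pics/j26.png

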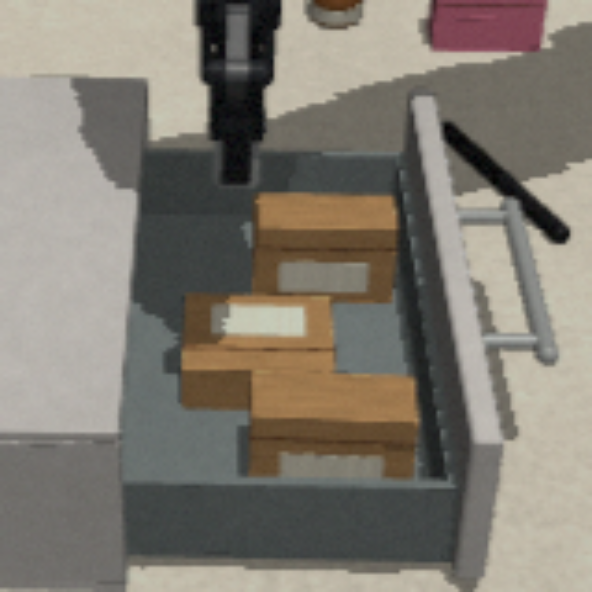

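Emit:
send_rows:
  targets:
    - [-0.0145, -0.001, 0, -8.2, 165]
    - [-0.0145, -0.001, 0, -8.2, 165]
    - [-0.0145, -0.001, 0, -8.2, 165]
    - [-0.0145, -0.001, 0, -8.2, 165]
    - [-0.0145, -0.001, 0, -8.2, 165]
    - [-0.0145, -0.001, 0, -8.2, 165]
    - [-0.0145, -0.001, 0, -8.2, 165]
    - [-0.0145, -0.001, 0, -8.2, 165]
    - [-0.0145, -0.001, 0, -8.2, 165]
    - [-0.0145, -0.001, 0, -8.2, 165]
    - [-0.013, -0.001, 0, -8.1, 165]
    - [0, 0, 0, 0, 165]

```text
clock: 49.05
tcp_pos: [0.3588, 0.2302, 0.1602]
orientation: [0.001, 1.0, -0.0, -0.002]
wrist_force: [0.5, -0.7, -0.3]
finger_gap: 0.0301
```

```bash
python3 - <<'E'
from h import *
weigh(3)
r=snap('side','s27');Q=cloud(r)
m=(Q[...,2]>0.07)&(Q[...,2]<0.095)&(Q[...,1]>0.19)&(Q[...,1]<0.28)&(Q[...,0]<0.375)&(Q[...,0]>.33)
print(np.median(Q[m],0),m.sum())
cv2.imwrite('pics/j27.png',cv2.resize(cv2.cvtColor(r['img'][180:360,230:410],4),None,fx=3.3,fy=3.3))
E
```

```text
F [ 0.64 -0.32  0.33] sd [0.11 0.28 0.3 ] gap 0.0303 tcp [0.3617 0.2309 0.1612] yaw 0.1 t 49.2
[0.36834148 0.23845618 0.08687147] 197
```

View pics/j27.png

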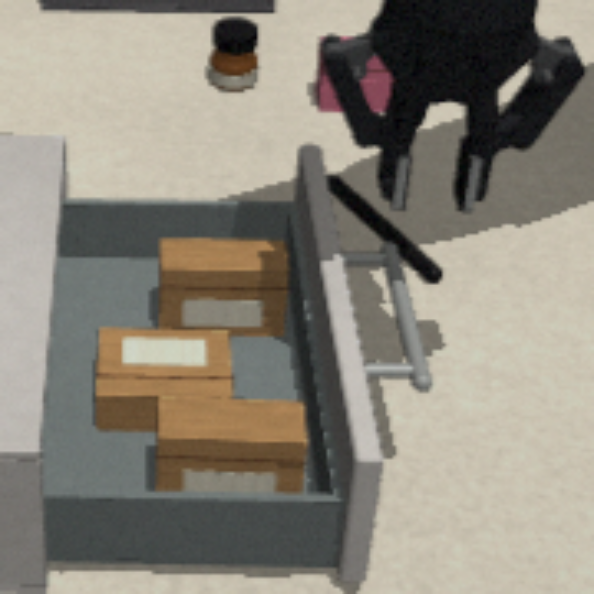

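Emit:
send_rows:
  targets:
    - [0, 0, -0.035, 0, 165]
    - [0, 0, -0.03, 0, 165]
    - [0, 0, -0.02, 0, 165]
    - [0, 0, -0.008, 0, 165]
    - [0, 0, 0, 0, 165]
    - [0, 0, 0, 0, 255]
    - [0, 0, 0, 0, 255]
    - [0, 0, 0, 0, 255]
  newtons: 40

```text
clock: 50.05
tcp_pos: [0.3629, 0.2313, 0.07]
orientation: [-0.0, 1.0, -0.0, 0.001]
wrist_force: [0.9, -0.5, 1.6]
finger_gap: 0.0092
```

Gripped on the bar. I'll push in smoothly so the cartons don't slide.

Emit:
send_rows:
  targets:
    - [0.005, 0, 0, 0, 255]
    - [0.01, 0, 0, 0, 255]
    - [0.015, 0, 0, 0, 255]
    - [0.015, 0, 0, 0, 255]
    - [0.015, 0, 0, 0, 255]
    - [0.015, 0, 0, 0, 255]
    - [0.015, 0, 0, 0, 255]
    - [0.015, 0, 0, 0, 255]
    - [0.015, 0, 0, 0, 255]
    - [0.01, 0, 0, 0, 255]
    - [0.005, 0, 0, 0, 255]
    - [0, 0, 0, 0, 255]

```text
clock: 51.25
tcp_pos: [0.4985, 0.2335, 0.0701]
orientation: [-0.003, 1.0, 0.0, 0.002]
wrist_force: [1.5, 6.3, 0.3]
finger_gap: 0.0095
```

```bash
python3 - <<'E'
from h import *
weigh(3)
r=snap('side','s28')
cv2.imwrite('pics/j28.png',cv2.resize(cv2.cvtColor(r['img'][180:360,90:370],4),None,fx=2.8,fy=2.8))
E
```

```text
F [1.58 7.4  0.15] sd [0.24 0.08 0.25] gap 0.0093 tcp [0.498  0.2335 0.0701] yaw 0.0 t 51.4
```

View pics/j28.png

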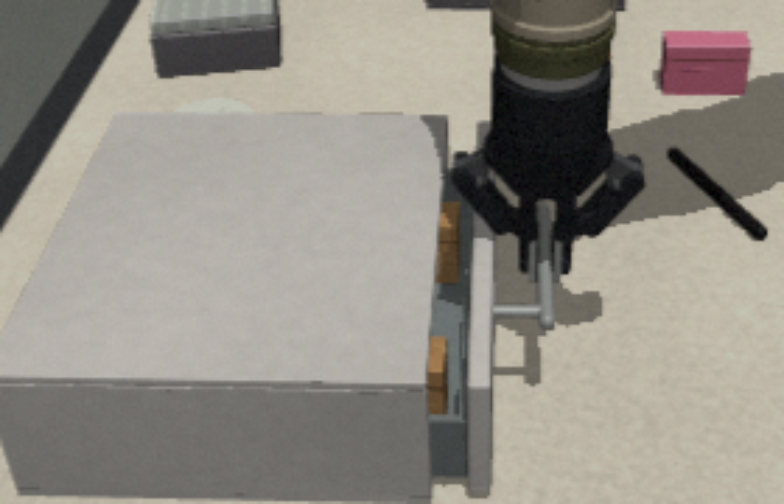

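Emit:
send_rows:
  targets:
    - [0.006, 0, 0, 0, 255]
    - [0.006, 0, 0, 0, 255]
    - [0.005, 0, 0, 0, 255]
    - [0, 0, 0, 0, 255]
    - [0, 0, 0, 0, 255]

```text
clock: 51.95
tcp_pos: [0.5149, 0.2337, 0.0701]
orientation: [-0.003, 1.0, 0.001, 0.001]
wrist_force: [1.3, 7.6, -0.1]
finger_gap: 0.0091
```

Emit:
send_rows:
  targets:
    - [0.004, 0, 0, 0, 255]
    - [0.003, 0, 0, 0, 255]
    - [0, 0, 0, 0, 255]
    - [0, 0, 0, 0, 255]

```text
clock: 52.35
tcp_pos: [0.521, 0.2338, 0.0701]
orientation: [-0.003, 1.0, 0.001, 0.001]
wrist_force: [-0.4, 7.6, 1.1]
finger_gap: 0.0093
```

Emit:
send_rows:
  targets:
    - [0.003, 0, 0, 0, 255]
    - [0.002, 0, 0, 0, 255]
    - [0, 0, 0, 0, 255]
    - [0, 0, 0, 0, 255]

```text
clock: 52.75
tcp_pos: [0.5211, 0.2338, 0.07]
orientation: [-0.003, 1.0, 0.001, -0.004]
wrist_force: [-13.8, 8.2, 12.8]
finger_gap: 0.0092
```

Emit:
send_rows:
  targets:
    - [0.002, 0, 0, 0, 255]
    - [0, 0, 0, 0, 255]
    - [0, 0, 0, 0, 255]

```text
clock: 53.05
tcp_pos: [0.5211, 0.2338, 0.07]
orientation: [-0.003, 1.0, 0.001, -0.005]
wrist_force: [-18.0, 7.9, 16.6]
finger_gap: 0.0091
```

```bash
python3 - <<'E'
from h import *
weigh(3)
r=snap('side','s29')
cv2.imwrite('pics/j29.png',cv2.resize(cv2.cvtColor(r['img'][200:360,200:320],4),None,fx=3.7,fy=3.7))
E
```

```text
F [-17.57   8.25  16.7 ] sd [0.41 0.39 0.55] gap 0.0093 tcp [0.5211 0.2338 0.07  ] yaw 0.2 t 53.2
```

View pics/j29.png

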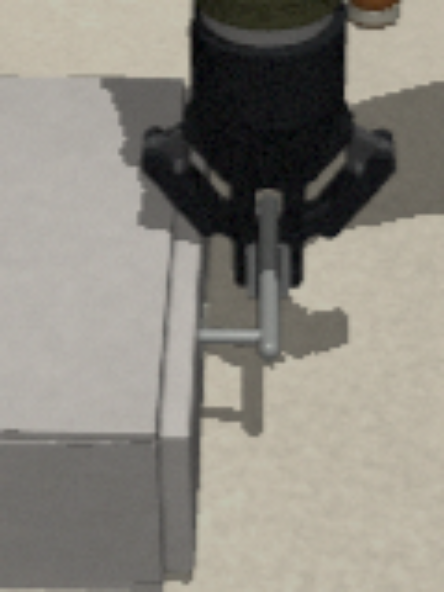

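Emit:
send_rows:
  targets:
    - [-0.003, 0, 0, 0, 255]
    - [-0.003, 0, 0, 0, 255]
    - [0, 0, 0, 0, 255]
    - [0, 0, 0, 0, 170]
    - [0, 0, 0, 0, 170]
    - [0, 0, 0, 0, 170]

```text
clock: 53.85
tcp_pos: [0.5216, 0.2308, 0.0691]
orientation: [0.0, 1.0, -0.001, 0.0]
wrist_force: [-0.6, -0.4, -0.2]
finger_gap: 0.0287
```

```bash
python3 - <<'E'
from h import *
weigh(3)
E
```

```text
F [-0.18  0.35 -0.12] sd [0.29 0.36 0.17] gap 0.0288 tcp [0.5216 0.2307 0.0689] yaw -0.1 t 54.0
```

Emit:
send_rows:
  targets:
    - [0, 0, 0.03, 0, 170]
    - [0, 0, 0.05, 0, 170]
    - [-0.04, 0, 0, 0, 255]
    - [-0.03, 0, 0, 0, 255]
    - [0, 0, 0, 0, 255]
    - [0, 0, -0.04, 0, 255]
    - [0, 0, -0.04, 0, 255]
    - [0, 0, 0, 0, 255]
    - [0, 0, 0, 0, 255]

```text
clock: 54.9
tcp_pos: [0.4514, 0.2306, 0.0688]
orientation: [0.0, 1.0, -0.001, -0.001]
wrist_force: [0.7, -1.1, 0.7]
finger_gap: 0.0003
```

```bash
python3 - <<'E'
from h import *
weigh(3)
r=snap('side','s30')
cv2.imwrite('pics/j30.png',cv2.resize(cv2.cvtColor(r['img'][180:360,90:370],4),None,fx=2.8,fy=2.8))
E
```

```text
F [ 0.41 -0.11  0.47] sd [0.31 0.41 0.5 ] gap -0.0001 tcp [0.4534 0.2314 0.0709] yaw -0.1 t 55.05
```

View pics/j30.png

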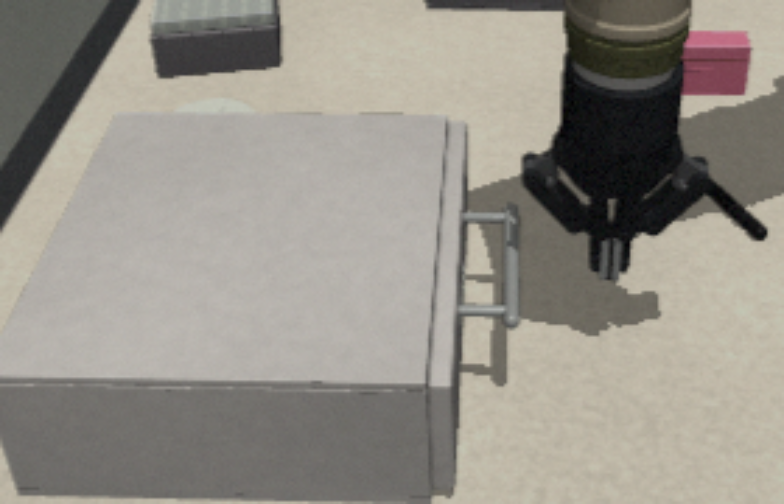

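Flush. One gentle confirming push on the bar with shut fingers.

Emit:
send_rows:
  targets:
    - [0.02, 0, 0, 0, 255]
    - [0.015, 0, 0, 0, 255]
    - [0.006, 0, 0, 0, 255]
    - [0.004, 0, 0, 0, 255]
    - [0.003, 0, 0, 0, 255]
    - [0, 0, 0, 0, 255]

```text
clock: 55.7
tcp_pos: [0.4995, 0.231, 0.0691]
orientation: [0.0, 1.0, -0.0, 0.0]
wrist_force: [-0.1, -0.0, 0.1]
finger_gap: -0.0002
```

Emit:
send_rows:
  targets:
    - [0.003, 0, 0, 0, 255]
    - [0.002, 0, 0, 0, 255]
    - [0, 0, 0, 0, 255]
    - [0, 0, 0, 0, 255]

```text
clock: 56.1
tcp_pos: [0.5022, 0.2309, 0.0687]
orientation: [0.0, 1.0, -0.0, -0.002]
wrist_force: [-6.1, 1.0, 4.9]
finger_gap: -0.0
```

Emit:
send_rows:
  targets:
    - [0.003, 0, 0, 0, 255]
    - [0.002, 0, 0, 0, 255]
    - [0, 0, 0, 0, 255]

```text
clock: 56.4
tcp_pos: [0.5026, 0.2309, 0.0686]
orientation: [0.0, 1.0, 0.0, -0.006]
wrist_force: [-17.4, -0.1, 14.8]
finger_gap: -0.0001
```

Emit:
send_rows:
  targets:
    - [-0.02, 0, 0, 0, 255]
    - [-0.04, 0, 0, 0, 255]
    - [-0.03, 0, 0.04, 0, 255]
    - [0, 0, 0.05, 0, 255]
    - [0, -0.04, 0.05, 0, 255]
    - [0, -0.04, 0, 0, 255]
    - [0, -0.04, 0, 0, 255]
    - [0, -0.04, 0, 0, 255]
    - [0, 0, 0, 0, 255]

```text
clock: 57.3
tcp_pos: [0.4196, 0.0762, 0.1982]
orientation: [0.001, 1.0, -0.003, 0.0]
wrist_force: [-1.0, 0.4, 0.5]
finger_gap: -0.0001
```

```bash
python3 - <<'E'
from h import *
weigh(6)
r=snap('side','s31'); r2=snap('top','t31')
for o in brown(r2): print(o)
for n in ('drawer_handle','oil','dishes'):
  for c in('side','top'): print(n,c,[(round(d['conf'],2),np.round(d['xyz'],3).tolist()) for d in eyes.tip_of(n,c)][:2])
cv2.imwrite('pics/j31.png',cv2.cvtColor(np.hstack([r['img'][100:384,90:],r2['img'][80:364,90:]]),4)[:, :800])
E
```

```text
F [-0.27  0.38  0.02] sd [0.52 0.56 0.43] gap 0.0004 tcp [0.4195 0.0807 0.1979] yaw 0.1 t 57.6
([0.5639, -0.3089], [79.0, 29.0], -0.3, 0.066, [324.0, 208.0])
([0.5653, -0.3978], [76.0, 30.0], -1.2, 0.066, [354.0, 207.0])
([0.4698, -0.3982], [80.0, 30.0], 0.5, 0.066, [354.0, 239.0])
drawer_handle side [(0.91, [0.521, 0.236, 0.078])]
drawer_handle top [(0.98, [0.519, 0.235, 0.078])]
oil side [(0.8, [0.449, -0.145, -0.0])]
oil top []
dishes side []
dishes top [(0.76, [0.788, 0.033, -0.001]), (0.22, [0.526, 0.232, 0.078])]
```

View pics/j31.png

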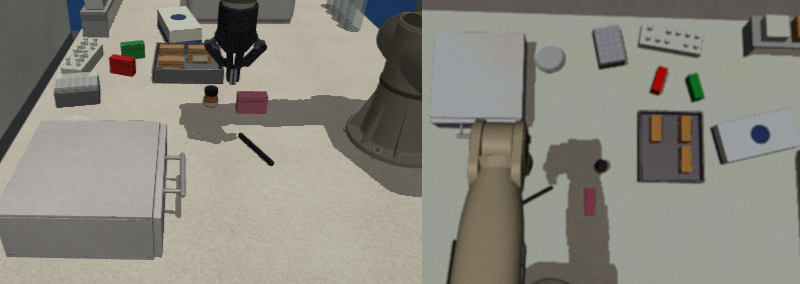

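Everything is where it should be: drawer shut, three empties in the tray, jar and dishes unmoved, and no cartons left on the bench.

```bash
python3 -c "
from workcell import ticket
print(ticket.hand_in())"
```

```text
the job is handed in; nothing more can be done
None
```

The job is handed in. All six cartons are sorted: three full ones in the drawer and three empty ones in the tray. The drawer is shut, and the run took about 58 s of the 208 s allowed.

- **Weighing:** I lifted each carton once. The full ones read about -2.84, -2.51 and -2.40 N on the wrist, and the empty ones about -0.35 to -0.4 N, so there was a clear gap between the two.
- **Where they came from:** four cartons were on the bench and two were in the drawer at the start. One of the two in the drawer was empty and went to the tray.
- **Toppled carton:** one bench carton was knocked onto its side while the arm was elsewhere. It was full, so I put it in the drawer lying flat.
- **Drawer:** it met a firm stop twice, first gripped by the handle and then pushed with shut fingers (about 17 N each time). The front panel sits flush in the side view.
- **Bystanders:** the jar and Petri dishes read within about 4 mm of their first positions, which is the accuracy of the networks. I left the red, green and pink look-alikes alone.

The last pictures show the tray cartons standing, no carton left on the bench and the arm touching nothing. In those last pictures the jar was found only from the side camera and the dishes only from above. I could not see the cartons inside the drawer once it was shut.

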